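# Square a stack of tiles and hold it under the lever press

### The arm

A 6-joint arm with a two-finger parallel gripper is mounted at the origin on the work surface. World frame = base frame: x ahead of the robot, y to its left, z up, the work surface at z = 0. Lengths are in m, angles in rad, forces in N, time in s.
With the tool pointing down it reaches from about 0.275 to 1 m from the base axis. Payload 8.4 kg.
Tool frame: the origin (TCP) lies at the very end of the fingers, on their centre line; the grasp point (between the pads) lies env.grasp_offset behind it (env.grasp_offset is the distance from the TCP to the grasp point, in m); z points along the fingers, y is the line along which they close (so a half turn about z gives the same grasp; the last joint's range is limited). The gripper opens to 85 mm and grips with 20 to 120 N. Pads are 22 mm wide; open, the fingers measure 114 mm over their backs; the gripper's body (76 mm by 85 mm) begins 54 mm behind the grasp point. The pads swing forward as they close: fully open they stand 13 mm farther back than shut.
Start: joints at [1.16, 0.353, 1.633, -0, 1.155, -0.002], TCP at [0.248, 0.574, 0.231] pointing down, gripper open.
Joint ranges: [-2.63, 2.63], [-0.92, 2.1], [0.06, 2.66], [-1.3, 4.44], [0, 2.69], [-3.02, 3.02]. Speed limits (rad/s): [2.22, 2.22, 2.79, 3.14, 3.14, 3.14].

### API

Orientations are given as a unit quaternion [w, x, y, z].
In Python, from rig import telemetry, vision, env gives the robot as it stands.
- The arm moves only by the tool step_arm, never from a script. Its argument "increments" is a list that holds one entry, the list of rows, each a list of 7 numbers: the shift along the tool's x, y, z in mm, then the turn, a rotation vector about the tool's x, y, z in rad, then the closure, from -1 (fully open) to 1 (shut). In form: [[[x, y, z, wx, wy, wz, hand], ...]]. A call has 1 to 5 rows; each row shifts and turns the commanded pose from where the row before left it, along the tool's axes as they then stand; what a row does not reach is not made up. A row lasts 1/8 s, in which the tool goes at most 62.5 mm and 10.7 degrees, less where a joint would pass 70% of its speed; a pose out of reach is approached as far as the arm can. A call with a gripper value outside its range is refused whole. The fingers move at their own pace and stop on an object; the grip force is fixed at half the most. Time passes only in rows, so rows that do not move let the fingers close. It gives the time, the measured TCP pose, the force, the opening and the grip force at its end, in the units of the state.
- telemetry.observe(): the state, without advancing time (a new reading comes with each control period).
- vision.snapshot(name): name is "side" or "top" or "wrist"; returns (picture, depth): 384x512x3 uint8, red, green, blue; 384x512 float32, m along the optical axis (not along the pixel's ray), 0 where there is no reading.
- vision.camera_params(name): a dict with "camera_matrix" (3x3 intrinsics, pixels), "dist_coeffs" ([k1, k2, p1, p2, k3] as OpenCV has them; the pictures are not rectified), "rvec" (rotation vector, rad) and "tvec" (3), from world to camera coordinates, as OpenCV has them; the wrist camera has in their place "tool_from_camera" (4x4, takes a point from camera to tool coordinates, whose origin is the TCP and whose axes are the flange's). Camera axes: x right, y down, z forward; pixel columns grow to the right and rows downward; lengths in m; the calibration is good to about 2 mm. A picture is of the moment at which its call begins: read the wrist's pose just before it. camera_params takes no time and is no camera call.
- env.job_done(): hands the job in; it is judged then, once.
The state is a dict: "clock": time; "q": joint angles; "joint_velocities": joint speeds; "effort": joint torques, N m; "tcp_pos": TCP position; "eef_rot": TCP orientation; "ft_force": force on the tool from outside, world axes, zero at the start; "wrist_torque": the same for the moment, N m; "width": opening from 0.0 (shut) to 1.0 (fully open); "gripper_force": force on a finger pad.
Only numpy, scipy, OpenCV 4.12 (cv2) and the standard library are available. Lean on these libraries where they do the work, as an engineer would, in place of code of your own. Each camera call takes 0.05 s, during which the arm holds its last target. There are 200 camera calls.

### The job

Three tiles lie crooked on top of each other on the bed of the lever press. First tap their edges until all three sit square and flush in the corner of the two fences; then flip the safety catch fully over, away from the lever; only after that pull the lever by its grip, over and down to its stop, so that its foot presses the stack, and finish while still holding it down there. Keep the tiles in the corner, and do not disturb the tub, the tumbler or the nippers.

Things in the scene. Friction and masses are not known exactly. Their poses are not given: they have to be found in the camera images.
- press: Bench lever press of grey cast metal, bolted down. Origin on the table below where the centre of the squared stack belongs; x points to the lever's hinge (far side), y left, z up. Its flat bed has its top at z = 10 mm and runs from x = -95 to 160, y = -105 to 85 mm. Tiles are tapped towards +x and +y, into the corner of two fences; the near and right sides are open.
- bed_corner (a point): Inner corner of the two steel fences, at the bed's top (x = 55, y = 55, z = 10 mm of the press). The far fence has its inner face at x = 55 mm (y from -60 to 65), the left fence at y = 55 mm (x from -55 to 55); both are 10 mm thick and rise to z = 38 mm.
- lever_hinge (a point): Middle of the lever's hinge axis, which runs along the press's y (x = 115, y = 0, z = 70 mm of the press), between two cheeks that rise to z = 90 mm.
- catch_hinge (a point): On the catch's axis, which runs along the press's x (y = 119, z = 118 mm of the press), where the blocking bar sits (x = 101 mm). A 10 mm axle runs from here towards -x to the thumb tab (x = 43 mm); a post behind, at x = 116 mm and 116 mm tall, carries it all.
- tile_low: square terracotta tile 110 x 110 x 8 mm, about 180 g; origin at the centre of its underside, z up. Lowest of the three, lies on the bed (underside at 10 mm). At the start it stands 10 to 26 mm short of both fences and slightly turned.
- tile_mid: square terracotta tile 110 x 110 x 8 mm, about 180 g; origin at the centre of its underside, z up. Middle one, lies on the lowest (underside 18 mm above the table); starts displaced and turned on its own, likewise 10 to 26 mm short of both fences.
- tile_top: square terracotta tile 110 x 110 x 8 mm, about 180 g; origin at the centre of its underside, z up. Uppermost, underside 26 mm and top 34 mm above the table; starts displaced and turned on its own, likewise 10 to 26 mm short of both fences.
- catch (a joint): Angle of the safety catch, rad: 0 = closed, its steel bar (12 x 10 mm, 137 mm long) lies level across the front of the lever's rod and blocks it; 1.57 = fully flipped, bar standing upright, clear of the lever. Friction (about 0.09 N m) keeps it where it is left.
- catch_tab (a point): Top end of the catch's thumb tab: steel, 20 mm wide (x), 8 mm thick (y), 55 mm long from the catch's axis, square to the bar. Closed, it stands upright (top at x = 43, y = 119, z = 173 mm of the press). Pushing it left (+y) and down until it lies level (top at y = 174, z = 118 mm) swings the bar up; it takes about 2 to 4 N.
- lever (a joint): Angle of the press lever, rad: 0 = raised (leaning 5 degrees past upright, away from the bed), 1.66 = its stop, level, pointing to -x of the press. A spring lifts it back when let go; with the catch closed it goes no further than about 0.1. Holding it at the stop takes about 10 N down at the grip.
- lever_grip (a point): Centre of the lever's grip: a black barrel, 30 mm in diameter, 40 mm long (along the press's y) with flat ends, at the end of a 16 mm rod, 200 mm from the hinge axis. Raised, at x = 132, z = 269 mm of the press, it can be pinched from above across its flat ends; at the stop it lies at x = -85, z = 70 mm. It spins freely on the rod.
- grip: The same barrel as a body (origin at its centre, y along the barrel).
- foot: Rubber foot, 36 mm across, on a spring plunger under the lever's rod, 115 mm from the hinge axis: at its stop the lever sets it on the middle of the squared stack with about 9 N (the plunger yields about 8 mm over the last 0.07 rad). Origin at the centre of its pressing face.
- tub: Bystander: clear plastic tub of mosaic stones, 130 x 170 x 50 mm, on the table. Origin under its centre.
- tumbler: Bystander: glass tumbler, 72 mm across, 90 mm tall. Origin under its centre.
- nippers: Bystander: tile nippers lying flat, about 175 x 67 mm, 20 mm tall. Origin near the jaws' joint.
There are look-alikes about, which are no part of the job. What is shaped like the tile_low but white is not meant.

How it is judged:
On the way, in this order (a step that is already met when the one before it is completed fails the run):
1. all three tiles are tapped square and flush into the corner of the fences (x of tile_low in the frame of press between -0.003 and 0.003 m and y of tile_low in the frame of press between -0.003 and 0.003 m and angle between the x axis of each of tile_low, tile_mid, tile_top and the x axis of press, either way round below 0.035 rad and angle between each of tile_low, tile_mid, tile_top's own z axis and vertical below 0.05 rad and x of tile_mid in the frame of press between -0.003 and 0.003 m and y of tile_mid in the frame of press between -0.003 and 0.003 m and x of tile_top in the frame of press between -0.003 and 0.003 m and y of tile_top in the frame of press between -0.003 and 0.003 m and value of joint lever below 0.2 rad), for 0.2 s.
2. the catch is flipped over while the lever is still up (value of joint catch above 1.2 rad and value of joint lever below 0.2 rad), for 0.2 s.
3. the lever is pulled down to its stop by the grip and its foot presses the stack (value of joint lever above 1.58 rad and contact force between foot and tile_top above 4 N and contact force between the fingers and grip above 2 N), for 0.2 s.
At the end, for the whole second after the job is handed in: The robot's fingers hold the lever's grip (over 2 N) at its stop (lever above 1.58 rad, at rest), the foot presses the top tile with over 4 N, the catch is flipped (above 1.2 rad), and each tile lies flat within 4 mm of flush with both fences and square to them within 0.035 rad (all of step 3 and value of joint catch above 1.2 rad and velocity of joint lever below 0.05 rad/s and x of tile_low in the frame of press between -0.004 and 0.004 m and y of tile_low in the frame of press between -0.004 and 0.004 m and angle between the x axis of each of tile_low, tile_mid, tile_top and the x axis of press, either way round below 0.035 rad and angle between each of tile_low, tile_mid, tile_top's own z axis and vertical below 0.05 rad and x of tile_mid in the frame of press between -0.004 and 0.004 m and y of tile_mid in the frame of press between -0.004 and 0.004 m and x of tile_top in the frame of press between -0.004 and 0.004 m and y of tile_top in the frame of press between -0.004 and 0.004 m); the arm keeps its last pose, push and grip.
It fails at once if the lever is pulled (over 0.2 rad) while the catch is not yet flipped (below 1.0 rad) (value of joint lever above 0.2 rad and value of joint catch below 1 rad).
It fails at once if the tub is moved by more than 30 mm (distance of tub from where it was at the start of the episode above 0.03 m).
It fails at once if the tumbler is moved by more than 30 mm (distance of tumbler from where it was at the start of the episode above 0.03 m).
It fails at once if the nippers is moved by more than 30 mm (distance of nippers from where it was at the start of the episode above 0.03 m).
It also fails if it takes over 72 s, if anything falls off the work surface, if the arm or the gripper's body presses on something with over 40 N, if the wrist force passes 120 N, or if a joint passes its speed limit or range.

## Working session

There is one attempt and no reset: what is moved stays moved. The work goes in short steps, Python scripts to look and compute and a tool call to move; the robot and the scene stay as the last step left them, time stands still between calls to the robot, and variables do not carry over. Pictures are saved under pics/ and viewed, at most 10 in all, crops included, and the job is handed in when it is done.

Besides the shell and the picture viewer there is one more tool, called as name(argument=value, ...) on one line, values as JSON. step_arm: Moves the arm, as the interface text tells. Its arguments: {"type":"object","properties":{"increments":{"type":"array"}},"required":["increments"]}

```bash
mkdir -p pics; ls
cat > h.py <<'E'
import numpy as np,cv2
from rig import telemetry,vision,env
from scipy.spatial.transform import Rotation as R
def cam(n):
    p=vision.camera_params(n);K=np.array(p["camera_matrix"],float);d=np.array(p["dist_coeffs"],float)
    if n=="wrist":
        s=telemetry.observe();q=np.array(s["eef_rot"]);T=np.eye(4);T[:3,:3]=R.from_quat(q[[1,2,3,0]]).as_matrix();T[:3,3]=s["tcp_pos"]
        T=T@np.array(p["tool_from_camera"]);return K,d,T
    M=np.eye(4);M[:3,:3]=cv2.Rodrigues(np.array(p["rvec"],float))[0];M[:3,3]=np.ravel(p["tvec"])
    return K,d,np.linalg.inv(M)
def shot(n):
    c=cam(n);im,dep=vision.snapshot(n);np.savez(f"{n}.npz",im=im,dep=dep,K=c[0],d=c[1],T=c[2]);return im,dep,c
def load(n):
    z=np.load(f"{n}.npz");return z["im"],z["dep"],(z["K"],z["d"],z["T"])
def rays(c,px):
    K,d,T=c;u=cv2.undistortPoints(np.array(px,float).reshape(-1,1,2),K,d).reshape(-1,2)
    return T[:3,3],np.c_[u,np.ones(len(u))]@T[:3,:3].T
def onz(c,px,z):
    o,r=rays(c,px);return o+r*((z-o[2])/r[:,2])[:,None]
def atd(c,px,dep):
    o,r=rays(c,px);return o+r*np.array([dep[int(round(v)),int(round(u))] for u,v in px])[:,None]
def proj(c,P):
    K,d,T=c;M=np.linalg.inv(T);return cv2.projectPoints(np.array(P,float).reshape(-1,3),cv2.Rodrigues(M[:3,:3])[0],M[:3,3],K,d)[0].reshape(-1,2)
def save(name,im,crop=None,s=1):
    if crop: x0,y0,x1,y1=crop; im=im[y0:y1,x0:x1]
    cv2.imwrite("pics/"+name,cv2.resize(im,None,fx=s,fy=s,interpolation=cv2.INTER_CUBIC)[:,:,::-1])
E
python3 - <<'E'
from h import *
a=shot("top");b=shot("side")
for n,x in(("top",a),("side",b)):
    save(n+"0.png",x[0],None,1.5); print(n,x[2][2].round(3).tolist())
print(env.grasp_offset,telemetry.observe())
E
```

```text
pics
top [[0.018, -0.982, 0.186, 0.224], [-1.0, -0.019, -0.006, -0.015], [0.009, -0.186, -0.983, 1.633], [0.0, 0.0, 0.0, 1.0]]
side [[-0.922, -0.298, 0.246, 0.064], [-0.387, 0.71, -0.589, 0.976], [0.001, -0.638, -0.77, 1.491], [0.0, 0.0, 0.0, 1.0]]
0.0187 {'clock': 0.1, 'q': array([ 1.15958397e+00,  3.53571595e-01,  1.63402952e+00, -1.56801321e-05,
        1.15521731e+00, -2.41035761e-03]), 'joint_velocities': array([ 0.00021783, -0.00010284, -0.00026023,  0.00051692, -0.00031136,
        0.00130315]), 'effort': array([-7.91835419e-05, -6.06360626e+01, -3.42819607e+01, -1.70460271e-04,
        3.79541700e-03, -5.11718838e-05]), 'tcp_pos': array([0.24828856, 0.57311373, 0.23065426]), 'eef_rot': array([-1.18832445e-04,  2.02977521e-01,  9.79183206e-01, -6.01299553e-04]), 'ft_force': array([-0.05860774, -0.08901643, -0.19021566]), 'wrist_torque': array([ 0.0294153 , -0.01539793,  0.01272893]), 'gripper_force': 0.0, 'width': 0.9974355905976063}
```

View pics/top0.png

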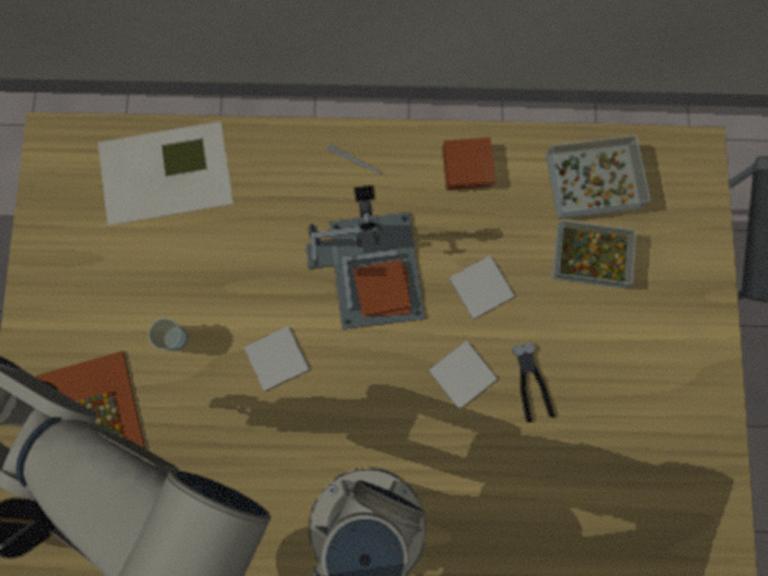

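View pics/side0.png

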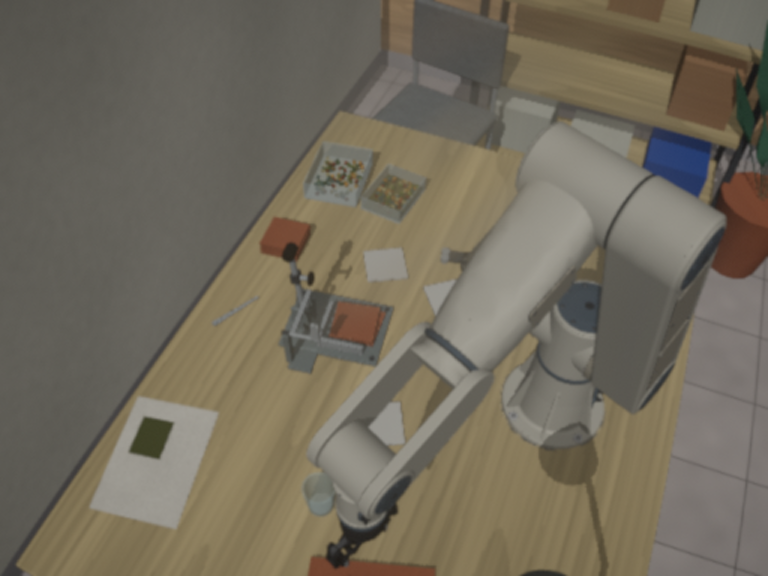

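The top view (1.5×) shows the press bed around (380,285) with the tile stack on it. The grip is at (364,193), the catch post near (313,235), the tumbler at (168,335), the nippers at (533,380), and the tubs are far right. The side view agrees.

Run:
```python
from h import *
im,dep,c=load("top")
px=np.array([[348,258],[383,290],[345,327],[423,317],[410,215],[364,193],[313,235],[168,335]])/1.5
print(atd(c,px,dep).round(3)); print(onz(c,px,0.01).round(3))
print(np.array(vision.camera_params("wrist")["tool_from_camera"]).round(3), vision.camera_params("wrist")["camera_matrix"])
s=telemetry.observe();q=s["eef_rot"];print(R.from_quat(q[[1,2,3,0]]).as_matrix().round(3))
```

```text
[[ 0.593  0.056  0.038]
 [ 0.521 -0.025  0.034]
 [ 0.437  0.059  0.018]
 [ 0.465 -0.118  0.012]
 [ 0.705 -0.086  0.01 ]
 [ 0.668  0.017  0.28 ]
 [ 0.621  0.128  0.128]
 [ 0.413  0.462  0.002]]
[[ 0.599  0.057  0.01 ]
 [ 0.526 -0.026  0.01 ]
 [ 0.438  0.059  0.01 ]
 [ 0.465 -0.118  0.01 ]
 [ 0.705 -0.086  0.01 ]
 [ 0.757  0.023  0.01 ]
 [ 0.653  0.14   0.01 ]
 [ 0.412  0.46   0.01 ]]
[[-0.    -0.958 -0.286  0.072]
 [ 1.    -0.    -0.001  0.001]
 [ 0.001 -0.286  0.958 -0.143]
 [ 0.     0.     0.     1.   ]] [[296.33395839   0.         255.97309289]
 [  0.         296.33395839 190.17402031]
 [  0.           0.           1.        ]]
[[-0.918  0.398 -0.   ]
 [ 0.398  0.918 -0.001]
 [-0.    -0.001 -1.   ]]
```

step_arm(increments=[[[0,0,-60,0,0,0,-1],[0,0,-60,0,0,0,-1],[-40,-41,0,0,0,0,-1],[-40,-41,0,0,0,0,-1],[-40,-41,0,0,0,0,-1]]])

```text
clock: 0.72
tcp_pos: [0.3098, 0.4112, 0.351]
eef_rot: [0.0, 0.203, 0.979, -0.0]
ft_force: [-0.0, -0.8, 0.0]
width: 1.0
gripper_force: 0.0
```

step_arm(increments=[[[-40,-41,0,0,0,0,-1],[-40,-41,0,0,0,0,-1],[-40,-41,0,0,0,0,-1],[-40,-41,0,0,0,0,-1],[-40,-41,0,0,0,0,-1]]])

```text
clock: 1.35
tcp_pos: [0.4119, 0.1435, 0.3512]
eef_rot: [0.0, 0.203, 0.979, 0.0]
ft_force: [0.7, 0.4, 0.2]
width: 1.001
gripper_force: 0.0
```

step_arm(increments=[[[-40,-41,0,0,0,-0.14,-1],[-40,-41,0,0,0,-0.14,-1],[-36,-20,0,0,0,-0.14,-1],[0,0,0,0,0,-0.14,-1],[0,0,0,0,0,0,-1]]])

```text
clock: 1.98
tcp_pos: [0.4927, 0.0168, 0.3507]
eef_rot: [-0.001, -0.075, 0.997, 0.0]
ft_force: [-0.0, 0.3, -0.3]
width: 1.001
gripper_force: 0.0
```

Run:
```python
from h import *
s=telemetry.observe();q=s["eef_rot"];print(s["clock"],s["tcp_pos"],s["q"].round(2),R.from_quat(q[[1,2,3,0]]).as_matrix().round(3))
a=shot("wrist");save("w0.png",a[0],None,1.5)
```

```text
1.975 [0.49274571 0.01679311 0.3507338 ] [ 0.03  0.04  1.75  0.    1.35 -1.69] [[-0.989 -0.149 -0.001]
 [-0.149  0.989  0.   ]
 [ 0.001  0.    -1.   ]]
```

View pics/w0.png

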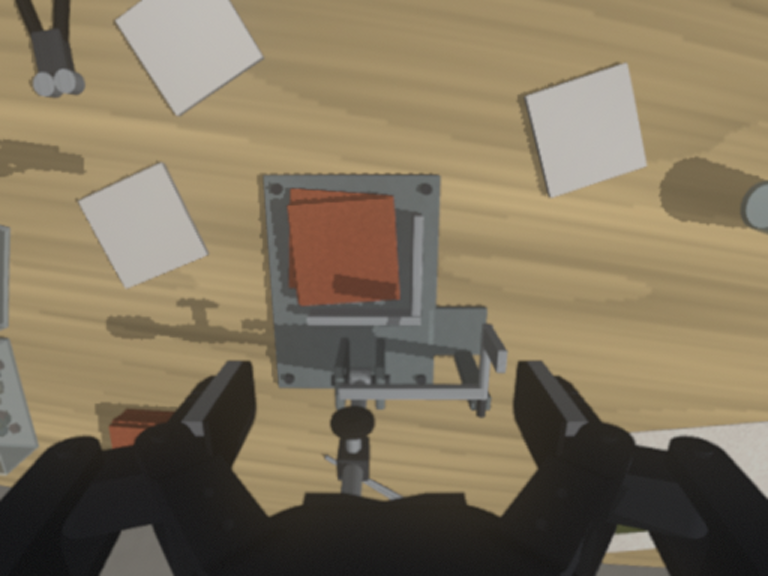

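The wrist view (1.5×) shows the bed corners at (263,175), (438,175) and (277,388), with the tiles crooked at about (345,247). The left fence is at x≈417, the far fence at y≈320, the catch bar at (410,392), the tab at (495,347) and the grip at (352,420).

```bash
cat >> h.py <<'E'
def cloud(im,dep,c):
    v,u=np.mgrid[0:im.shape[0],0:im.shape[1]];o,r=rays(c,np.c_[u.ravel(),v.ravel()])
    return (o+r*dep.ravel()[:,None]).reshape(im.shape)
E
python3 - <<'E'
from h import *
im,dep,c=load("wrist");P=cloud(im,dep,c)
Z=P[...,2];hsv=cv2.cvtColor(im,cv2.COLOR_RGB2HSV)
box=np.zeros(Z.shape,bool);box[110:265,165:340]=1;box&=dep>0
# bed hull: low-saturation, z .005-.016
sat=hsv[...,1]
for nm,m in (("bed",box&(abs(Z-.010)<.004)&(sat<70)),("fence",box&(abs(Z-.038)<.004)&(sat<70)),("tiletop",box&(abs(Z-.034)<.003)&(sat>110))):
    m=cv2.morphologyEx(m.astype(np.uint8),cv2.MORPH_OPEN,np.ones((2,2)));ys,xs=np.nonzero(m)
    print(nm,m.sum(),np.median(Z[m>0]),xs.min(),xs.max(),ys.min(),ys.max())
    n,l,st,ce=cv2.connectedComponentsWithStats(m)
    k=1+np.argmax(st[1:,4]);mm=(l==k)if nm!="bed" else m>0
    r=cv2.minAreaRect(np.float32(P[mm][:,:2]*1000));print(r,cv2.boxPoints(r).round(1).tolist())
    np.save(nm+".npy",P[mm])
# bed corners by hand rays
px=np.array([[263,175],[438,175],[277,388]])/1.5
print(onz(c,px,.01).round(4))
m=((Z>.1)&(Z<.3)&box)|((dep>0)&(Z>.25)&(Z<.3))
ys,xs=np.nonzero(m);print(len(xs))
E
```

```text
bed 9190 0.010978806139100822 176 325 117 259
((561.9959106445312, 22.828964233398438), (281.3053894042969, 253.7394256591797), 9.0016508102417) [[403.20001220703125, 126.0999984741211], [442.8999938964844, -124.5], [720.7999877929688, -80.5], [681.0999755859375, 170.10000610351562]]
fence 929 0.03875648462916115 206 316 145 242
((521.11767578125, -1.7166824340820312), (193.36422729492188, 130.2760772705078), 8.383113861083984) [[416.0, 48.599998474121094], [435.0, -80.30000305175781], [626.2999877929688, -52.099998474121094], [607.2999877929688, 76.80000305175781]]
tiletop 4548 0.034893644069943386 193 266 133 204
((511.994140625, -24.276222229003906), (162.17913818359375, 112.1467514038086), 12.456485748291016) [[420.70001220703125, 13.0], [444.8999938964844, -96.5], [603.2999877929688, -61.5], [579.0999755859375, 48.0]]
[[ 0.4623 -0.1188  0.01  ]
 [ 0.435   0.0658  0.01  ]
 [ 0.7144 -0.0834  0.01  ]]
1409
```

Run:
```python
from h import *
im,dep,c=load("wrist")
y=np.radians(8.3)
def todir(px,z,y=y):
    p=onz(c,px,z)[:,:2]*1000; return p@np.array([[np.cos(y),-np.sin(y)],[np.sin(y),np.cos(y)]])
g=cv2.cvtColor(im,cv2.COLOR_RGB2GRAY).astype(float)
# rectify plane z=38 into aligned grid (1 px=0.5mm), u=press-x-ish, v=press-y-ish
def rect(z,x0,x1,y0,y1,name):
    xs=np.arange(x0,x1,.5);ys=np.arange(y0,y1,.5);X,Y=np.meshgrid(xs,ys,indexing="ij")
    w=np.stack([X*np.cos(y)-Y*np.sin(y),X*np.sin(y)+Y*np.cos(y),X*0+z*1000],-1)/1000
    uv=proj(c,w).reshape(X.shape+(2,)).astype(np.float32)
    return xs,ys,cv2.remap(im,uv[...,0],uv[...,1],cv2.INTER_LINEAR)
# approx origin in aligned frame
o=np.array([.544,-.010])*1000;ox=o[0]*np.cos(y)+o[1]*np.sin(y);oy=-o[0]*np.sin(y)+o[1]*np.cos(y);print(ox,oy)
x0,x1,y0,y1=ox-120,ox+180,oy-120,oy+150
a=rect(.038,x0,x1,y0,y1,0)[2];b=rect(.010,x0,x1,y0,y1,0)[2]
s=np.hstack([a[::-1,::-1],b[::-1,::-1]])
for k in range(0,s.shape[0],100): cv2.putText(s,str(int(300-k/2-120)),(0,k+10),0,.35,(255,255,0))
cv2.imwrite("pics/rect.png",cv2.resize(s,None,fx=.72,fy=.9)[:,:,::-1]);print(s.shape)
# edge profiles
xs=np.arange(x0,x1,.5)-ox;ys=np.arange(y0,y1,.5)-oy
ga=cv2.cvtColor(a,cv2.COLOR_RGB2GRAY).astype(float);gb=cv2.cvtColor(b,cv2.COLOR_RGB2GRAY).astype(float)
def edges(p,t,n=6):
    d=np.diff(cv2.GaussianBlur(p.reshape(-1,1),(1,7),0).ravel());i=np.argsort(-abs(d))
    out=[]
    for k in i:
        if all(abs(t[k]-o[0])>4 for o in out): out.append((round(t[k]+.25,1),round(d[k],1)))
        if len(out)==n:break
    return sorted(out)
for yy in(-45,-30,10,30): 
    j=abs(ys-yy)<8;i=(xs>35)&(xs<90);print("far y",yy,edges(ga[:,j].mean(1)[i],xs[i],4))
for xx in(-40,-20,0,20,40):
    i=abs(xs-xx)<8;j=(ys>30)&(ys<100);print("left x",xx,edges(ga[i].mean(0)[j],ys[j],4),"z10",edges(gb[i].mean(0)[j],ys[j],5))
for xx in(-80,-40,0,40,140):
    i=abs(xs-xx)<8;j=ys<-70;print("right bed x",xx,edges(gb[i].mean(0)[j],ys[j],3))
for yy in(-80,-40,0,40,70):
    j=abs(ys-yy)<8;i=xs<-70;print("near bed y",yy,edges(gb[:,j].mean(1)[i],xs[i],3))
```

```text
536.8584672435097 -88.42503123521912
(600, 1080, 3)
far y -45 [(np.float64(40.2), np.float64(-2.2)), (np.float64(48.8), np.float64(0.9)), (np.float64(52.8), np.float64(6.6)), (np.float64(62.8), np.float64(-6.9))]
far y -30 [(np.float64(38.8), np.float64(-2.1)), (np.float64(43.2), np.float64(-0.8)), (np.float64(52.8), np.float64(7.5)), (np.float64(62.8), np.float64(-7.8))]
far y 10 [(np.float64(39.2), np.float64(-1.5)), (np.float64(43.8), np.float64(-0.7)), (np.float64(52.8), np.float64(7.7)), (np.float64(62.8), np.float64(-8.0))]
far y 30 [(np.float64(38.2), np.float64(-2.5)), (np.float64(52.8), np.float64(7.3)), (np.float64(62.2), np.float64(-4.0)), (np.float64(76.8), np.float64(-4.2))]
left x -40 [(np.float64(45.2), np.float64(-2.3)), (np.float64(63.7), np.float64(8.0)), (np.float64(73.2), np.float64(-3.9)), (np.float64(89.7), np.float64(3.7))] z10 [(np.float64(45.2), np.float64(-2.4)), (np.float64(65.7), np.float64(7.9)), (np.float64(70.2), np.float64(0.7)), (np.float64(75.7), np.float64(-3.8)), (np.float64(93.2), np.float64(4.3))]
left x -20 [(np.float64(46.2), np.float64(-2.4)),
[... 1987 characters left out ...]
)), (np.float64(-76.3), np.float64(3.0))]
near bed y -80 [(np.float64(-98.8), np.float64(-6.2)), (np.float64(-88.2), np.float64(-3.5)), (np.float64(-76.8), np.float64(3.0))]
near bed y -40 [(np.float64(-98.8), np.float64(-7.6)), (np.float64(-82.8), np.float64(-3.6)), (np.float64(-72.8), np.float64(-3.2))]
near bed y 0 [(np.float64(-98.8), np.float64(-9.1)), (np.float64(-79.8), np.float64(-3.0)), (np.float64(-75.2), np.float64(-2.6))]
near bed y 40 [(np.float64(-104.2), np.float64(1.6)), (np.float64(-98.8), np.float64(-9.5)), (np.float64(-77.2), np.float64(-2.4))]
near bed y 70 [(np.float64(-98.8), np.float64(-8.4)), (np.float64(-88.8), np.float64(-2.7)), (np.float64(-78.2), np.float64(2.3))]
```

View pics/rect.png

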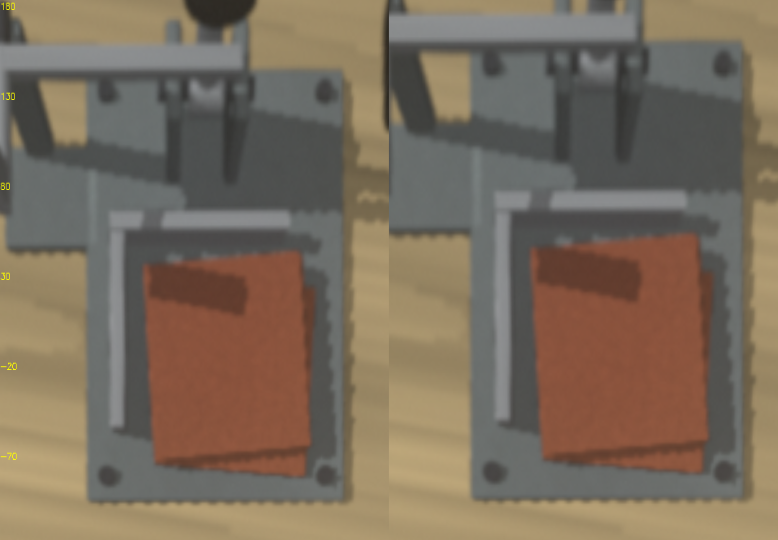

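Press found: origin (0.5407, −0.0021), yaw 8.3° (fence top lines at both sides agree). Moving the closed fingers to the near side of the stack.

step_arm(increments=[[[33,-20,0,0,0,0.005,1],[32,-21,40,0,0,0,1],[0,0,60,0,0,0,1],[0,0,60,0,0,0,1],[0,0,60,0,0,0,1]]])

```text
clock: 2.65
tcp_pos: [0.4346, -0.0325, 0.1302]
eef_rot: [0.001, -0.072, 0.997, -0.0]
ft_force: [1.0, -0.3, -1.1]
width: 0.004
gripper_force: 0.0
```

step_arm(increments=[[[0,0,60,0,0,0,1],[0,0,20,0,0,0,1],[0,0,0,0,0,0,1]]])

```text
clock: 3.02
tcp_pos: [0.4333, -0.0324, 0.0502]
eef_rot: [-0.002, -0.072, 0.997, 0.0]
ft_force: [0.1, -0.3, -0.4]
width: 0.004
gripper_force: 0.0
```

```bash
cat >> h.py <<'E'
Y=np.radians(8.3);O=np.array([.5407,-.0021,0]);RP=R.from_euler("z",Y).as_matrix()
def st():
    s=telemetry.observe();q=s["eef_rot"];M=RP.T@R.from_quat(q[[1,2,3,0]]).as_matrix()
    print("t",round(s["clock"],2),"P",((np.array(s["tcp_pos"])-O)@RP*1000).round(1),"F",(np.array(s["ft_force"])@RP).round(1),"w",round(s["width"],3),"gf",s["gripper_force"],"q",s["q"].round(2));print(M.round(3).tolist())
E
python3 -c "from h import *;st()"
```

```text
t 3.02 P [-110.7  -14.5   50.2] F [ 0.  -0.3 -0.4] w 0.004 gf 0.0 q [-0.08  0.35  2.17  0.    0.63 -1.79]
[[-1.0, 0.0, -0.003], [0.0, 1.0, 0.001], [0.003, 0.001, -1.0]]
```

step_arm(increments=[[[0,0,37,0,0,0,1],[0,0,0,0,0,0,1],[-8,0,0,0,0,0,1],[-8,0,0,0,0,0,1],[-8,0,0,0,0,0,1]]])

```text
clock: 3.65
tcp_pos: [0.4582, -0.0294, 0.0152]
eef_rot: [-0.001, -0.073, 0.997, 0.0]
ft_force: [-11.9, -2.1, 15.6]
width: -0.002
gripper_force: 9.9
```

step_arm(increments=[[[-5,0,0,0,0,0,1],[-5,0,0,0,0,0,1],[-4,0,0,0,0,0,1],[-3,0,0,0,0,0,1],[0,0,0,0,0,0,1]]])

```text
clock: 4.28
tcp_pos: [0.4687, -0.0269, 0.0148]
eef_rot: [-0.006, -0.073, 0.997, 0.001]
ft_force: [-25.2, -2.7, 33.8]
width: -0.0
gripper_force: 20.9
```

```bash
python3 -c "from h import *;st()"
```

```text
t 4.28 P [-74.8 -14.2  14.8] F [-25.3   0.9  33.8] w -0.0 gf 20.858047006186098 q [-0.06  0.46  2.1  -0.    0.59 -1.78]
[[-1.0, -0.001, -0.013], [-0.002, 1.0, 0.002], [0.013, 0.002, -1.0]]
```

step_arm(increments=[[[0,0,-2,0,0,0,1],[0,0,0,0,0,0,1]]])

```text
clock: 4.53
tcp_pos: [0.4734, -0.0269, 0.0165]
eef_rot: [-0.002, -0.073, 0.997, 0.0]
ft_force: [-6.5, -0.8, 4.2]
width: 0.002
gripper_force: 3.8
```

Run:
```python
from h import *
st()
a=shot("wrist");save("w1.png",a[0],(100,40,420,280),2.4)
print(proj(a[2],[telemetry.observe()["tcp_pos"]]))
```

```text
t 4.53 P [-70.1 -14.8  16.5] F [-6.5  0.2  4.2] w 0.002 gf 3.8067761122511 q [-0.06  0.46  2.1  -0.    0.59 -1.78]
[[-1.0, -0.001, -0.004], [-0.001, 1.0, 0.001], [0.004, 0.001, -1.0]]
[[256.37984768 241.67648209]]
```

View pics/w1.png

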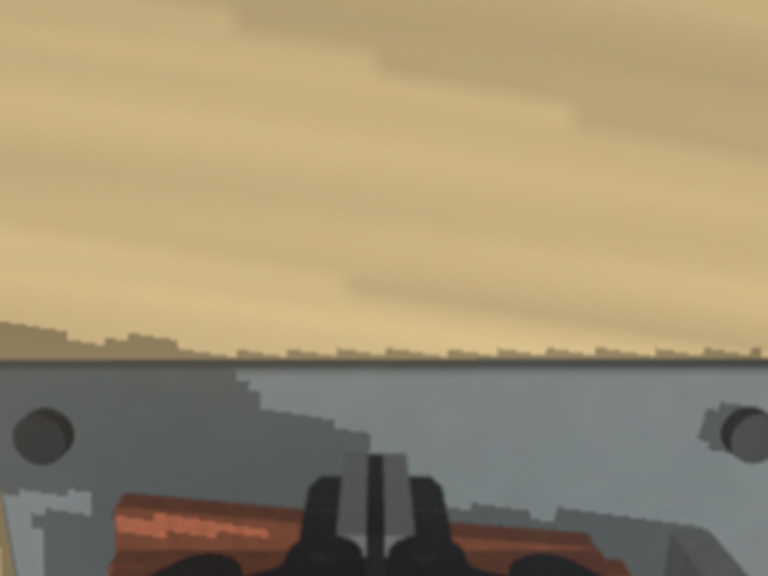

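The closed fingers at (375,500) touch the tile edges, which are still slightly turned. The tip was rubbing on the bed, so I'm lifting a little and carrying on.

step_arm(increments=[[[0,0,-1.5,0,0,0,1],[-1.5,0,0,0,0,0,1],[-1.5,0,0,0,0,0,1],[-1,0,0,0,0,0,1],[0,0,0,0,0,0,1]]])

```text
clock: 5.2
tcp_pos: [0.4754, -0.0266, 0.0179]
eef_rot: [-0.004, -0.073, 0.997, 0.0]
ft_force: [-15.7, -3.7, 17.8]
width: -0.002
gripper_force: 11.0
```

```bash
python3 -c "from h import *;st()"
```

```text
t 5.2 P [-68.2 -14.9  17.9] F [-16.1  -1.4  17.8] w -0.002 gf 10.98591129295528 q [-0.06  0.46  2.09 -0.    0.6  -1.78]
[[-1.0, -0.002, -0.008], [-0.002, 1.0, 0.001], [0.008, 0.001, -1.0]]
```

step_arm(increments=[[[15,0,0,0,0,0,1],[5,0,0,0,0,0,1],[0,0,2,0,0,0,1],[0,0,0,0,0,0,1]]])

```text
clock: 5.7
tcp_pos: [0.4601, -0.0293, 0.0158]
eef_rot: [0.0, -0.073, 0.997, -0.0]
ft_force: [0.3, 0.1, 0.2]
width: -0.0
gripper_force: 0.0
```

step_arm(increments=[[[0,0,1.5,0,0,0,1],[0,0,0,0,0,0,1]]])

```text
clock: 5.95
tcp_pos: [0.4596, -0.0293, 0.0141]
eef_rot: [-0.0, -0.073, 0.997, 0.0]
ft_force: [0.3, -0.7, 0.1]
width: 0.0
gripper_force: 0.0
```

step_arm(increments=[[[0,0,1.5,0,0,0,1],[0,0,0,0,0,0,1]]])

```text
clock: 6.2
tcp_pos: [0.4593, -0.0293, 0.0127]
eef_rot: [-0.0, -0.073, 0.997, 0.0]
ft_force: [-0.6, 0.4, 1.2]
width: 0.001
gripper_force: 0.0
```

Run:
```python
from h import *
st()
im,dep,c=shot("wrist");P=(cloud(im,dep,c)-O)@RP*1000
hsv=cv2.cvtColor(im,cv2.COLOR_RGB2HSV)
save("w2.png",im,(100,40,420,280),2.4)
red=(hsv[...,1]>110)&((hsv[...,0]<12)|(hsv[...,0]>170))&(dep>0)
for u in range(150,400,10):
    v=np.nonzero(red[:,u])[0]
    if len(v): print(u,v[0],P[v[0],u].round(0),P[v[3],u].round(0) if len(v)>3 else"",len(v))
```

```text
t 6.2 P [-84.4 -15.2  12.7] F [-0.5  0.5  1.2] w 0.001 gf 0.0 q [-0.07  0.45  2.13  0.    0.56 -1.78]
[[-1.0, -0.001, -0.0], [-0.001, 1.0, 0.0], [0.0, 0.0, -1.0]]
150 277 [-66. -73.  18.] [-65. -72.  19.] 16
160 273 [-65. -69.  13.] [-65. -68.  16.] 18
170 274 [-65. -63.  13.] [-54. -58.  34.] 11
250 316 [-76. -18.  60.] [-76. -18.  62.] 16
260 312 [-77. -14.  59.] [-55. -13.  34.] 22
340 315 [-83.  15.  69.] [-81.  15.  68.] 6
350 317 [-53.  32.  34.] [-52.  32.  35.] 11
360 324 [-91.  17.  82.] [-47.  38.  34.] 10
```

View pics/w2.png

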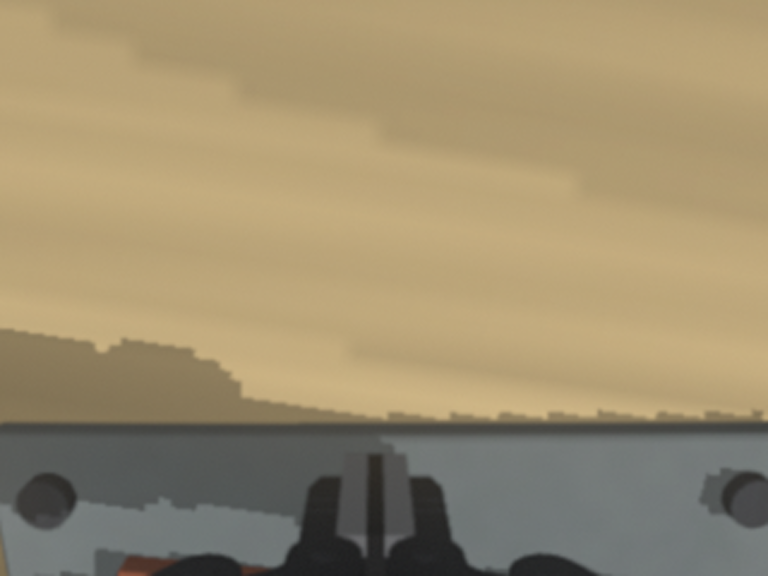

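The fingers are 3 mm above the bed and free, so the upward force only appears while pushing. I need to see the stack from above.

step_arm(increments=[[[10,0,-50,0,0,0,1],[20,0,-60,0,0,0,1],[0,0,-60,0,0,0,1],[0,0,0,0,0,0,1]]])

```text
clock: 6.75
tcp_pos: [0.4328, -0.034, 0.1865]
eef_rot: [0.004, -0.073, 0.997, -0.001]
ft_force: [0.8, 0.2, -0.4]
width: 0.002
gripper_force: 0.0
```

```bash
cat >> h.py <<'E'
def bird(im,c,z,x0=-110,x1=80,y0=-105,y1=75,s=3):
    xs=np.arange(x1,x0,-1/s);ys=np.arange(y1,y0,-1/s);X,Yy=np.meshgrid(xs,ys,indexing="ij")
    w=np.stack([X,Yy,X*0+z],-1)/1000@RP.T+O
    uv=proj(c,w).reshape(X.shape+(2,)).astype(np.float32);b=cv2.remap(im,uv[...,0],uv[...,1],cv2.INTER_LINEAR)
    for k in (-55,55):
        i=int((x1-k)*s);b[i,::6]=(0,255,0);j=int((y1-k)*s);b[::6,j]=(0,255,0)
    return b
E
python3 - <<'E'
from h import *
st()
im,dep,c=shot("wrist")
cv2.imwrite("pics/b3.png",bird(im,c,34)[:,:,::-1])
E
```

```text
t 6.75 P [-111.4  -15.9  186.5] F [ 0.8  0.1 -0.4] w 0.002 gf 0.0 q [-0.08  0.1   2.07 -0.    0.96 -1.8 ]
[[-1.0, -0.001, 0.009], [-0.001, 1.0, -0.002], [-0.009, -0.002, -1.0]]
```

View pics/b3.png

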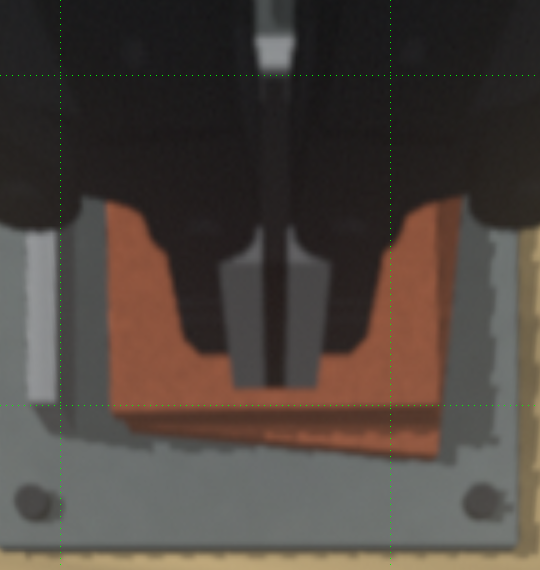

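The bird view shows the top tile's near edge at the −55 line and its left edge short of the fence (green line at 60 vs tile 110 px). The low tile sticks out in front, turned, with its right corner at (437,458). It needs its own low push on the right half.

step_arm(increments=[[[0,-14,50,0,0,0,1],[0,-13,60,0,0,0,1],[0,0,50,0,0,0,1],[0,0,10,0,0,0,1],[0,0,0,0,0,0,1]]])

```text
clock: 7.42
tcp_pos: [0.4332, -0.0602, 0.0117]
eef_rot: [-0.001, -0.073, 0.997, 0.0]
ft_force: [-0.4, -0.8, 0.6]
width: 0.0
gripper_force: 0.0
```

```bash
python3 -c "from h import *;st()"
```

```text
t 7.42 P [-114.7  -42.    11.7] F [-0.5 -0.8  0.6] w 0.0 gf 0.0 q [-0.14  0.43  2.18  0.    0.53 -1.86]
[[-1.0, -0.001, -0.002], [-0.001, 1.0, 0.001], [0.002, 0.001, -1.0]]
```

step_arm(increments=[[[-20,0,0,0,0,0,1],[-10,0,0,0,0,0,1],[-5,0,0,0,0,0,1],[-2,0,0,0,0,0,1]]])

```text
clock: 7.92
tcp_pos: [0.4708, -0.0549, 0.0126]
eef_rot: [0.0, -0.073, 0.997, -0.0]
ft_force: [-0.2, 0.5, -0.8]
width: 0.001
gripper_force: 0.0
```

step_arm(increments=[[[-3,0,0,0,0,0,1],[-3,0,0,0,0,0,1]]])

```text
clock: 8.18
tcp_pos: [0.4733, -0.0541, 0.0116]
eef_rot: [-0.003, -0.073, 0.997, 0.0]
ft_force: [-10.7, -4.4, 7.0]
width: 0.006
gripper_force: 6.0
```

```bash
python3 -c "from h import *;st()"
```

```text
t 8.18 P [-74.2 -41.7  11.6] F [-11.2  -2.8   7. ] w 0.006 gf 5.950020521922852 q [-0.12  0.47  2.09 -0.    0.58 -1.83]
[[-1.0, -0.002, -0.006], [-0.002, 1.0, 0.001], [0.006, 0.001, -1.0]]
```

step_arm(increments=[[[-2,0,0,0,0,0,1],[-2,0,0,0,0,0,1],[-2,0,0,0,0,0,1],[0,0,0,0,0,0,1]]])

```text
clock: 8.68
tcp_pos: [0.4742, -0.0535, 0.0106]
eef_rot: [-0.008, -0.073, 0.997, 0.001]
ft_force: [-20.2, -8.0, 11.1]
width: -0.001
gripper_force: 10.3
```

```bash
python3 -c "from h import *;st()"
```

```text
t 8.68 P [-73.2 -41.2  10.6] F [-21.2  -5.   11.1] w -0.001 gf 10.278474849765189 q [-0.11  0.48  2.09 -0.    0.59 -1.83]
[[-1.0, -0.002, -0.015], [-0.002, 1.0, 0.003], [0.015, 0.003, -1.0]]
```

step_arm(increments=[[[0,0,-2,0,0,0,1],[-2,0,0,0,0,0,1],[-2,0,0,0,0,0,1],[0,0,0,0,0,0,1]]])

```text
clock: 9.18
tcp_pos: [0.4753, -0.0536, 0.0112]
eef_rot: [-0.01, -0.074, 0.997, 0.001]
ft_force: [-23.5, -17.3, -2.4]
width: 0.003
gripper_force: 12.1
```

```bash
python3 -c "from h import *;st()"
```

```text
t 9.18 P [-72.2 -41.6  11.2] F [-25.7 -13.7  -2.4] w 0.003 gf 12.128772100477363 q [-0.11  0.48  2.08 -0.    0.6  -1.83]
[[-1.0, -0.002, -0.021], [-0.002, 1.0, 0.003], [0.021, 0.003, -1.0]]
```

Something stiff blocks it. Backing off and measuring each tile's edges from above.

step_arm(increments=[[[8,0,0,0,0,0,1],[8,6,-50,0,0,0,-1],[0,10,-60,0,0,0,-1],[0,10,-60,0,0,0,-1],[0,0,-60,0,0,0,-1]]])

```text
clock: 9.8
tcp_pos: [0.4662, -0.0288, 0.2462]
eef_rot: [0.0, -0.073, 0.997, 0.0]
ft_force: [1.0, -0.3, -0.8]
width: 0.849
gripper_force: 0.0
```

step_arm(increments=[[[0,0,-60,0,0,0,-1],[0,0,-40,0,0,0,-1],[0,0,0,0,0,0,-1]]])

```text
clock: 10.18
tcp_pos: [0.4682, -0.0294, 0.3474]
eef_rot: [0.003, -0.073, 0.997, -0.0]
ft_force: [0.3, 0.5, -0.8]
width: 1.0
gripper_force: 0.0
```

Run:
```python
from h import *
st()
im,dep,c=shot("wrist")
a=bird(im,c,34,-90,70,-90,70,s=3.4);b=bird(im,c,14,-90,70,-90,70,s=2.5)
print(a.shape);cv2.imwrite("pics/b4.png",a[:,:,::-1])
```

```text
t 10.18 P [-75.7 -16.5 347.4] F [ 0.3  0.4 -0.8] w 1.0 gf 0.0 q [-0.07 -0.    1.81  0.    1.33 -1.78]
[[-1.0, -0.001, 0.006], [-0.001, 1.0, -0.001], [-0.006, -0.001, -1.0]]
(544, 544, 3)
```

View pics/b4.png

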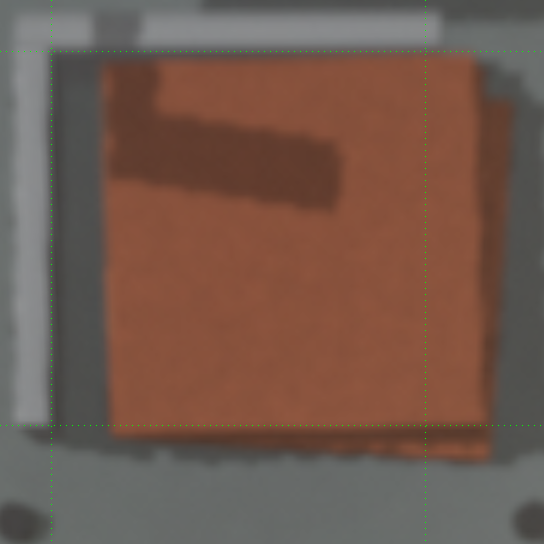

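The bird view shows the top tile's far edge nearly flush (rows 55–65) and all left edges about 16 mm short (x≈105). The low tile is turned and sticks out right (512,100) and near (490,460), so its far-left corner is wedged on the far fence. Pushing +y next, from the right at x≈+20, which also unwinds it.

step_arm(increments=[[[-32,-28,0,0,0,0,1],[-32,-28,0,0,0,0,1],[-32,-28,0,0,0,0,1],[0,0,0,0,0,0.1745,1],[0,0,40,0,0,0.1745,1]]])

```text
clock: 10.85
tcp_pos: [0.5751, -0.099, 0.3037]
eef_rot: [0.001, 0.104, 0.995, -0.0]
ft_force: [-0.0, -0.4, -0.9]
width: 0.0
gripper_force: 0.0
```

step_arm(increments=[[[0,0,40,0,0,0.1745,1],[0,0,40,0,0,0.1745,1],[0,0,40,0,0,0.1745,1],[0,0,40,0,0,0.1745,1],[0,0,40,0,0,0.1745,1]]])

```text
clock: 11.48
tcp_pos: [0.5722, -0.0981, 0.101]
eef_rot: [-0.001, 0.515, 0.857, -0.001]
ft_force: [0.4, -0.3, 0.6]
width: -0.001
gripper_force: 0.0
```

step_arm(increments=[[[0,0,30,0,0,0.1745,1],[0,0,20,0,0,0.1745,1],[0,0,0,0,0,0,1]]])

```text
clock: 11.85
tcp_pos: [0.5711, -0.0979, 0.0511]
eef_rot: [-0.003, 0.653, 0.757, -0.002]
ft_force: [0.2, 0.3, 0.8]
width: -0.002
gripper_force: 0.0
```

```bash
python3 -c "from h import *;st()"
```

```text
t 11.85 P [ 16.3 -99.2  51.1] F [0.2 0.3 0.8] w -0.002 gf 0.0 q [-0.17  0.51  1.86  0.    0.78 -0.32]
[[-0.003, 1.0, -0.006], [1.0, 0.003, 0.002], [0.002, -0.006, -1.0]]
```

step_arm(increments=[[[0,6,30,0,0,0,1],[0,0,9,0,0,0,1],[6,0,0,0,0,0,1],[5,0,0,0,0,0,1],[4,0,0,0,0,0,1]]])

```text
clock: 12.48
tcp_pos: [0.5785, -0.0828, 0.0162]
eef_rot: [0.001, 0.653, 0.757, 0.0]
ft_force: [0.2, -3.4, 0.9]
width: 0.003
gripper_force: 2.0
```

step_arm(increments=[[[3,0,0,0,0,0,1],[3,0,0,0,0,0,1]]])

```text
clock: 12.72
tcp_pos: [0.578, -0.077, 0.0161]
eef_rot: [0.001, 0.653, 0.757, 0.001]
ft_force: [1.5, -6.9, 2.6]
width: 0.001
gripper_force: 3.3
```

```bash
python3 -c "from h import *;st()"
```

```text
t 12.72 P [ 26.1 -79.5  16.1] F [ 0.5 -7.1  2.6] w 0.001 gf 3.2543380558490753 q [-0.13  0.57  1.87 -0.    0.7  -0.28]
[[-0.002, 1.0, 0.002], [1.0, 0.002, -0.001], [-0.001, 0.002, -1.0]]
```

step_arm(increments=[[[3,0,1.5,0,0,0,1],[3,0,1.5,0,0,0,1],[2,0,0,0,0,0,1],[2,0,0,0,0,0,1]]])

```text
clock: 13.22
tcp_pos: [0.5801, -0.069, 0.0155]
eef_rot: [0.005, 0.653, 0.757, 0.002]
ft_force: [3.8, -14.6, 18.7]
width: 0.002
gripper_force: 12.0
```

```bash
python3 -c "from h import *;st()"
```

```text
t 13.22 P [ 29.3 -71.9  15.5] F [  1.7 -15.   18.7] w 0.002 gf 11.963854696950875 q [-0.12  0.57  1.87 -0.    0.69 -0.26]
[[-0.003, 1.0, 0.009], [1.0, 0.003, -0.005], [-0.005, 0.009, -1.0]]
```

step_arm(increments=[[[-10,-3,0,0,0,0,1],[0,0,1.5,0,0,0,1],[0,0,0,0,0,0,1]]])

```text
clock: 13.6
tcp_pos: [0.5731, -0.0768, 0.0101]
eef_rot: [-0.001, 0.654, 0.757, -0.0]
ft_force: [-0.2, -1.3, 1.2]
width: -0.0
gripper_force: 0.2
```

```bash
python3 -c "from h import *;st()"
```

```text
t 13.6 P [ 21.3 -78.6  10.1] F [-0.4 -1.2  1.2] w -0.0 gf 0.21328101342078298 q [-0.14  0.57  1.88  0.    0.69 -0.28]
[[-0.002, 1.0, -0.001], [1.0, 0.002, 0.001], [0.001, -0.001, -1.0]]
```

step_arm(increments=[[[3,2,-1.3,0,0,0,1],[3,0,0,0,0,0,1],[2,0,0,0,0,0,1],[2,0,0,0,0,0,1],[0,0,0,0,0,0,1]]])

```text
clock: 14.22
tcp_pos: [0.5745, -0.0669, 0.0119]
eef_rot: [0.0, 0.653, 0.757, 0.0]
ft_force: [0.5, -3.4, -2.0]
width: 0.001
gripper_force: 1.4
```

```bash
python3 -c "from h import *;st()"
```

```text
t 14.22 P [ 24.1 -69.   11.9] F [ 0.  -3.5 -2. ] w 0.001 gf 1.3988098315894604 q [-0.12  0.57  1.88  0.    0.69 -0.27]
[[-0.002, 1.0, 0.0], [1.0, 0.002, -0.0], [-0.0, 0.0, -1.0]]
```

step_arm(increments=[[[1.5,0,0,0,0,0,1],[1.5,0,0,0,0,0,1],[1,0,0,0,0,0,1],[1,0,0,0,0,0,1]]])

```text
clock: 14.72
tcp_pos: [0.574, -0.0647, 0.012]
eef_rot: [0.002, 0.653, 0.758, -0.001]
ft_force: [-0.1, -24.9, -2.6]
width: -0.002
gripper_force: 12.2
```

```bash
python3 -c "from h import *;st()"
```

```text
t 14.72 P [ 23.9 -66.7  12. ] F [ -3.7 -24.6  -2.6] w -0.002 gf 12.201829658006318 q [-0.11  0.57  1.88 -0.01  0.69 -0.26]
[[-0.004, 1.0, 0.0], [1.0, 0.004, -0.004], [-0.004, 0.0, -1.0]]
```

step_arm(increments=[[[-12,0,0,0,0,0,1],[0,-44,0,0,0,0,1],[4,0,0,0,0,0,1],[4,0,0,0,0,0,1],[2,0,0,0,0,0,1]]])

```text
clock: 15.35
tcp_pos: [0.5259, -0.0757, 0.0112]
eef_rot: [-0.001, 0.651, 0.759, -0.005]
ft_force: [-15.4, -55.6, 4.3]
width: 0.0
gripper_force: 24.8
```

```bash
python3 -c "from h import *;st()"
```

```text
t 15.35 P [-25.2 -70.7  11.2] F [-23.3 -52.8   4.3] w 0.0 gf 24.786941637285054 q [-0.14  0.53  1.97 -0.01  0.65 -0.28]
[[-0.007, 1.0, -0.009], [1.0, 0.007, -0.006], [-0.006, -0.009, -1.0]]
```

Something is catching, so I'm backing off and measuring all three tiles by depth layers.

step_arm(increments=[[[-10,0,0,0,0,0,1],[-10,20,-40,0,0,0,1],[0,0,-60,0,0,0,1],[0,0,-60,0,0,0,1],[0,0,-40,0,0,0,1]]])

```text
clock: 15.98
tcp_pos: [0.5536, -0.0869, 0.2149]
eef_rot: [0.001, 0.653, 0.757, 0.001]
ft_force: [1.2, 0.1, 0.7]
width: 0.0
gripper_force: 0.0
```

step_arm(increments=[[[0,0,-20,0,0,0,1],[0,0,0,0,0,0,1]]])

```text
clock: 16.23
tcp_pos: [0.5539, -0.087, 0.2334]
eef_rot: [0.001, 0.653, 0.757, 0.001]
ft_force: [0.1, 0.0, 0.2]
width: 0.002
gripper_force: 0.0
```

```bash
cat > look.py <<'E'
from h import *
import sys
st()
im,dep,c=shot("wrist");P=(cloud(im,dep,c)-O)@RP*1000
hsv=cv2.cvtColor(im,cv2.COLOR_RGB2HSV)
red=(hsv[...,1]>100)&((hsv[...,0]<13)|(hsv[...,0]>170))&(dep>0)&(abs(P[...,0])<90)&(abs(P[...,1])<90)
print("red z hist",np.histogram(P[red][:,2],np.arange(8,42,2)))
for nm,lo,hi in(("top",31,39),("mid",23.5,29.5),("low",15.5,21.5)):
    m=red&(P[...,2]>lo)&(P[...,2]<hi)
    if m.sum()<30: print(nm,"none",m.sum());continue
    Q=P[m];r=cv2.minAreaRect(np.float32(Q[:,:2]));print(nm,m.sum(),"z",np.median(Q[:,2]).round(1),np.round(r[0],1),np.round(r[1],1),round(r[2],2),cv2.boxPoints(r).round(1).tolist())
for a,k in((40,0),(20,0),(0,0),(-20,0),(-40,0)):
    for ax,nm in((0,"x"),(1,"y")):
        Q=P[red&(abs(P[...,ax]-a)<2)];o=1-ax
        print(f"at {nm}={a}: {'yx'[ax]} from",Q[Q[:,o].argmin()].round(1),"to",Q[Q[:,o].argmax()].round(1))
# fences
b=(hsv[...,1]<80)&(abs(P[...,2]-38)<2.5)&(abs(P[...,0])<75)&(abs(P[...,1])<75)
print("left fence inner y",[np.percentile(P[b&(abs(P[...,0]-a)<6)&(P[...,1]>40)][:,1],[2,98]).round(1).tolist() for a in(-40,-20,0,20)])
print("far fence x",[np.percentile(P[b&(abs(P[...,1]-a)<6)&(P[...,0]>40)][:,0],[2,98]).round(1).tolist() for a in(-40,-20,0)])
cv2.imwrite("pics/look.png",bird(im,c,34,-90,75,-90,75,s=3.3)[:,:,::-1])
E
python3 look.py
```

```text
t 16.23 P [  0.8 -85.9 233.4] F [0.1 0.  0.2] w 0.002 gf 0.0 q [-0.16  0.25  1.77  0.    1.12 -0.31]
[[-0.002, 1.0, 0.003], [1.0, 0.002, -0.0], [-0.0, 0.003, -1.0]]
red z hist (array([   0,    0,    0,    0,    4,   19,   14,    0,   13,   53,    2,
          3, 1624, 7950,  547,    0]), array([ 8, 10, 12, 14, 16, 18, 20, 22, 24, 26, 28, 30, 32, 34, 36, 38, 40]))
top 10124 z 34.8 [-9.9 -1.9] [109.3 110.4] 1.69 [[-66.19999694824219, 51.70000076293945], [-62.900001525878906, -58.599998474121094], [46.400001525878906, -55.400001525878906], [43.099998474121094, 54.900001525878906]]
mid 68 z 26.7 [ 19.7 -27.4] [151.8  76.6] 49.29 [[-58.79999923706055, -59.900001525878906], [-0.699999988079071, -109.9000015258789], [98.30000305175781, 5.199999809265137], [40.20000076293945, 55.099998474121094]]
low 35 z 19.0 [-43.9  -3.5] [ 40.2 117.5] 5.93 [[-69.9000015258789, 52.900001525878906], [-57.70000076293945, -64.0], [-17.799999237060547, -59.79999923706055], [-30.0, 57.099998474121094]]
at x=40: y from [ 40.5 -54.1  35.1] to [40.2 55.1 29.4]
at y=40: x from [-68.5  39.6  17.8] to [43.3 41.2 34. ]
at x=20: y from [ 19.8 -55.4  34.9] to [19.5 54.1 33.8]
at y=20: x from [-65.2  18.8  33.8] to [43.8 18.6 35.1]
at x=0: y from [  1.5 -55.5  33.9] to [-1.8 53.  34.2]
at y=0: x from [-63.6  -1.3  35.4] to [44.6 -0.2 33.5]
at x=-20: y from [-19.8 -58.9  25.6] to [-22.   53.   34.1]
at y=-20: x from [-63.8 -20.7  33.6] to [ 45.4 -21.8  33.2]
at x=-40: y from [-41.8 -61.9  20.7] to [-41.7  54.7  20.6]
at y=-40: x from [-63.4 -38.4  34.3] to [ 46.8 -38.9  26.3]
left fence inner y [[54.9, 65.1], [54.6, 64.9], [54.9, 64.9], [54.7, 65.0]]
far fence x [[54.4, 63.6], [54.5, 63.7], [54.6, 63.9]]
```

Run:
```python
from h import *
im,dep,c=load("wrist")
i=proj(c,np.array([[-45,0,20]])/1000@RP.T+O)[0];print(i)
# bird at z=18, near strip and right strip
a=bird(im,c,18,-90,75,-90,75,s=3.3);cv2.imwrite("pics/look18.png",cv2.convertScaleAbs(a,alpha=1.5)[:,:,::-1])
```

```text
[214.62714726  90.20777034]
```

View pics/look18.png

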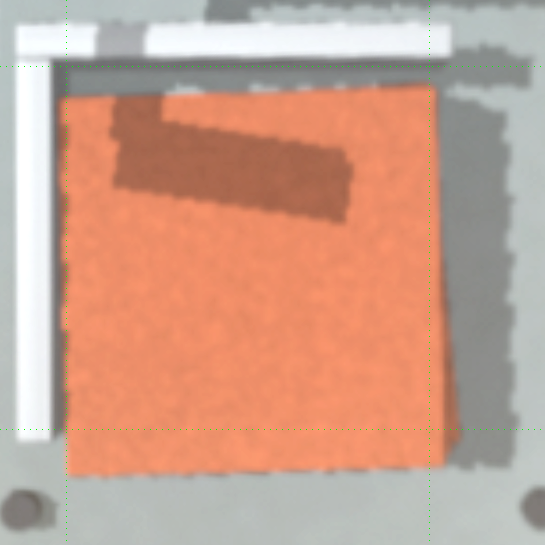

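The view shows the stack about 10 mm back from the far fence (tile edge row 90 vs 66) and near the left fence. The low tile is turned CCW, with its near-right corner at (458,435). Pushing +x on the left half next, at low z.

step_arm(increments=[[[37,-37,0,0,0,0,1],[37,-37,0,0,0,0,1],[37,-36,0,0,0,0,1],[0,0,0,0,0,-0.1745,1],[0,0,0,0,0,-0.1745,1]]])

```text
clock: 16.9
tcp_pos: [0.4266, 0.0071, 0.2305]
eef_rot: [-0.001, 0.509, 0.861, -0.0]
ft_force: [0.0, 0.5, 0.2]
width: 0.005
gripper_force: 0.0
```

step_arm(increments=[[[0,0,30,0,0,-0.1745,1],[0,0,30,0,0,-0.1745,1],[0,0,30,0,0,-0.1745,1],[0,0,30,0,0,-0.1745,1],[0,0,20,0,0,-0.1745,1]]])

```text
clock: 17.52
tcp_pos: [0.426, 0.0066, 0.0892]
eef_rot: [-0.002, 0.098, 0.995, -0.0]
ft_force: [0.2, -0.4, -0.6]
width: -0.0
gripper_force: 0.0
```

step_arm(increments=[[[0,0,20,0,0,-0.1745,1],[0,0,20,0,0,-0.1745,1],[0,0,0,0,0,0,1]]])

```text
clock: 17.9
tcp_pos: [0.4256, 0.0065, 0.0498]
eef_rot: [-0.003, -0.072, 0.997, 0.0]
ft_force: [0.4, -0.7, -0.2]
width: -0.002
gripper_force: 0.0
```

```bash
python3 -c "from h import *;st()"
```

```text
t 17.9 P [-112.6   25.2   49.8] F [ 0.3 -0.7 -0.2] w -0.002 gf 0.0 q [ 0.01  0.34  2.18  0.    0.62 -1.7 ]
[[-1.0, -0.0, -0.005], [-0.0, 1.0, 0.001], [0.005, 0.001, -1.0]]
```

Go to z≈12, check, then push.

step_arm(increments=[[[0,0,30,0,0,0,1],[0,0,7.5,0,0,0,1],[-14,0,0,0,0,0,1],[-8,0,0,0,0,0,1],[0,0,0,0,0,0,1]]])

```text
clock: 18.52
tcp_pos: [0.4516, 0.0098, 0.0152]
eef_rot: [0.001, -0.073, 0.997, -0.0]
ft_force: [0.1, -0.3, 0.7]
width: 0.003
gripper_force: 0.0
```

```bash
python3 -c "from h import *;st()"
```

```text
t 18.52 P [-86.5  24.6  15.2] F [ 0.1 -0.3  0.7] w 0.003 gf 0.0 q [ 0.02  0.44  2.15  0.    0.55 -1.7 ]
[[-1.0, -0.001, 0.002], [-0.001, 1.0, -0.0], [-0.002, -0.0, -1.0]]
```

step_arm(increments=[[[0,0,3.5,0,0,0,1],[-4,0,0,0,0,0,1],[-3,0,0,0,0,0,1],[-3,0,0,0,0,0,1],[-3,0,0,0,0,0,1]]])

```text
clock: 19.15
tcp_pos: [0.4612, 0.0116, 0.0106]
eef_rot: [-0.002, -0.073, 0.997, 0.0]
ft_force: [-5.6, 0.9, 2.8]
width: -0.002
gripper_force: 2.3
```

```bash
python3 -c "from h import *;st()"
```

```text
t 19.15 P [-76.7  25.   10.6] F [-5.4  1.7  2.8] w -0.002 gf 2.2607966128271073 q [ 0.02  0.46  2.13  0.    0.56 -1.7 ]
[[-1.0, -0.001, -0.003], [-0.001, 1.0, 0.0], [0.003, 0.0, -1.0]]
```

step_arm(increments=[[[-3,0,-1,0,0,0,1],[-3,0,0,0,0,0,1],[-2,0,0,0,0,0,1],[-2,0,0,0,0,0,1],[0,0,0,0,0,0,1]]])

```text
clock: 19.77
tcp_pos: [0.469, 0.013, 0.0114]
eef_rot: [-0.003, -0.073, 0.997, 0.0]
ft_force: [-12.4, -0.2, 8.0]
width: 0.002
gripper_force: 6.1
```

```bash
python3 -c "from h import *;st()"
```

```text
t 19.77 P [-68.7  25.3  11.4] F [-12.3   1.6   8. ] w 0.002 gf 6.092250882647932 q [ 0.02  0.46  2.11  0.    0.58 -1.69]
[[-1.0, -0.001, -0.007], [-0.001, 1.0, 0.001], [0.007, 0.001, -1.0]]
```

step_arm(increments=[[[-1.5,0,-0.5,0,0,0,1],[-1.5,0,-0.5,0,0,0,1],[-1,0,0,0,0,0,1],[0,0,0,0,0,0,1]]])

```text
clock: 20.27
tcp_pos: [0.4693, 0.0132, 0.0114]
eef_rot: [-0.007, -0.073, 0.997, 0.0]
ft_force: [-19.9, -2.3, 7.0]
width: 0.005
gripper_force: 10.1
```

```bash
python3 -c "from h import *;st()"
```

```text
t 20.27 P [-68.5  25.4  11.4] F [-20.    0.6   7. ] w 0.005 gf 10.063564649317414 q [ 0.03  0.47  2.1  -0.    0.59 -1.69]
[[-1.0, -0.001, -0.014], [-0.001, 1.0, 0.001], [0.014, 0.001, -1.0]]
```

step_arm(increments=[[[10,0,0,0,0,0,1],[8,0,0,0,0,0,1],[0,-50,0,0,0,0,1],[0,0,0,0,0,0,1]]])

```text
clock: 20.78
tcp_pos: [0.4677, -0.0406, 0.0134]
eef_rot: [0.002, -0.072, 0.997, -0.0]
ft_force: [-0.1, 0.6, 0.9]
width: -0.001
gripper_force: 0.0
```

step_arm(increments=[[[-4,0,0,0,0,0,1],[-4,0,0,0,0,0,1],[-3,0,0,0,0,0,1],[-2,0,0,0,0,0,1],[0,0,0,0,0,0,1]]])

```text
clock: 21.4
tcp_pos: [0.4765, -0.0362, 0.0124]
eef_rot: [-0.002, -0.074, 0.997, 0.0]
ft_force: [-6.9, -4.5, 4.9]
width: 0.001
gripper_force: 3.9
```

```bash
python3 -c "from h import *;st()"
```

```text
t 21.4 P [-68.4 -24.5  12.4] F [-7.4 -3.4  4.9] w 0.001 gf 3.865722957998514 q [-0.08  0.47  2.09 -0.    0.59 -1.8 ]
[[-1.0, -0.003, -0.005], [-0.003, 1.0, 0.0], [0.005, 0.0, -1.0]]
```

step_arm(increments=[[[-2,0,0,0,0,0,1],[-2,0,0,0,0,0,1],[-2,0,0,0,0,0,1],[0,0,0,0,0,0,1]]])

```text
clock: 21.9
tcp_pos: [0.4769, -0.0357, 0.0116]
eef_rot: [-0.008, -0.074, 0.997, 0.0]
ft_force: [-22.1, -10.2, 15.7]
width: -0.003
gripper_force: 11.8
```

```bash
python3 -c "from h import *;st()"
```

```text
t 21.9 P [-68.  -24.   11.6] F [-23.3  -6.9  15.7] w -0.003 gf 11.786054986878298 q [-0.08  0.48  2.08 -0.    0.6  -1.79]
[[-1.0, -0.003, -0.015], [-0.003, 1.0, 0.002], [0.015, 0.002, -1.0]]
```

step_arm(increments=[[[12,0,0,0,0,0,1],[8,0,-50,0,0,0,1],[0,0,-60,0,0,0,1],[0,0,-60,0,0,0.1745,1],[0,0,-50,0,0,0.1745,1]]])

```text
clock: 22.52
tcp_pos: [0.4656, -0.0381, 0.2356]
eef_rot: [0.001, 0.104, 0.995, 0.0]
ft_force: [0.7, 1.1, -1.3]
width: 0.002
gripper_force: 0.0
```

step_arm(increments=[[[0,0,0,0,0,0.1745,1],[0,0,0,0,0,0.1745,1],[0,0,0,0,0,0.1745,1],[0,0,0,0,0,0.1745,1],[0,0,0,0,0,0.1745,1]]])

```text
clock: 23.15
tcp_pos: [0.4653, -0.038, 0.233]
eef_rot: [0.0, 0.514, 0.858, 0.0]
ft_force: [0.6, -0.3, -0.3]
width: 0.002
gripper_force: 0.0
```

step_arm(increments=[[[0,0,0,0,0,0.1745,1],[0,0,0,0,0,0.1745,1],[-38,41,0,0,0,0,1],[-38,41,0,0,0,0,1],[0,0,0,0,0,0,1]]])

```text
clock: 23.78
tcp_pos: [0.5603, -0.1031, 0.2326]
eef_rot: [0.001, 0.654, 0.757, 0.0]
ft_force: [-0.4, -0.0, -0.5]
width: 0.004
gripper_force: 0.0
```

```bash
python3 look.py
```

```text
t 23.77 P [   4.8 -102.8  232.6] F [-0.4  0.  -0.5] w 0.004 gf 0.0 q [-0.18  0.27  1.75 -0.    1.12 -0.33]
[[-0.001, 1.0, 0.002], [1.0, 0.001, -0.001], [-0.001, 0.002, -1.0]]
red z hist (array([   0,    0,    0,    1,    4,    1,    1,    0,   16,   61,   10,
          0, 1848, 8135,  546,    0]), array([ 8, 10, 12, 14, 16, 18, 20, 22, 24, 26, 28, 30, 32, 34, 36, 38, 40]))
top 10529 z 34.7 [-0.8 -3.8] [110.3 109.5] 89.82 [[-55.70000076293945, -58.79999923706055], [53.79999923706055, -59.099998474121094], [54.099998474121094, 51.099998474121094], [-55.400001525878906, 51.5]]
mid 87 z 26.7 [ 14.4 -17.6] [156.6  41.8] 45.88 [[-55.099998474121094, -59.29999923706055], [-25.100000381469727, -88.4000015258789], [83.9000015258789, 24.100000381469727], [54.0, 53.099998474121094]]
low none 6
at x=40: y from [ 40.7 -58.9  32.4] to [41.  50.7 34.1]
at y=40: x from [-55.2  39.2  33.4] to [53.9 41.9 34.7]
at x=20: y from [ 19.  -59.   32.6] to [20.  50.5 34.2]
at y=20: x from [-54.7  20.   34.5] to [53.6 19.  34.3]
at x=0: y from [  1.8 -60.6  26.7] to [ 0.1 50.5 34.3]
at y=0: x from [-54.7  -1.5  33.4] to [53.2 -0.5 34.2]
at x=-20: y from [-18.  -60.8  24.9] to [-21.9  50.5  34.6]
at y=-20: x from [-55.6 -18.3  32.9] to [ 53.7 -18.4  35.2]
at x=-40: y from [-41.4 -60.7  25.2] to [-40.   51.1  32.4]
at y=-40: x from [-55.2 -41.   34.4] to [ 53.6 -41.   34. ]
left fence inner y [[54.9, 64.3], [54.8, 64.0], [54.8, 63.8], [54.8, 64.1]]
far fence x [[54.4, 64.3], [54.5, 64.3], [54.7, 64.6]]
```

Square and flush in x, 4 mm short in y. Final +y push at the centre.

step_arm(increments=[[[0,-5,60,0,0,0,1],[0,0,60,0,0,0,1],[0,0,60,0,0,0,1],[0,0,30,0,0,0,1],[0,0,9,0,0,0,1]]])

```text
clock: 24.45
tcp_pos: [0.5504, -0.1014, 0.0123]
eef_rot: [-0.002, 0.653, 0.757, -0.001]
ft_force: [0.1, 0.8, 0.0]
width: -0.003
gripper_force: 0.0
```

step_arm(increments=[[[14,0,0,0,0,0,1],[8,0,0,0,0,0,1],[0,0,0,0,0,0,1]]])

```text
clock: 24.82
tcp_pos: [0.5498, -0.08, 0.0153]
eef_rot: [0.001, 0.653, 0.757, 0.001]
ft_force: [0.7, 0.2, 1.0]
width: -0.003
gripper_force: 0.0
```

```bash
python3 -c "from h import *;st()"
```

```text
t 24.82 P [ -2.2 -78.4  15.3] F [0.7 0.1 1. ] w -0.003 gf 0.0 q [-0.15  0.54  1.93  0.    0.67 -0.3 ]
[[-0.003, 1.0, 0.002], [1.0, 0.003, -0.001], [-0.001, 0.002, -1.0]]
```

step_arm(increments=[[[0,0,3.3,0,0,0,1],[4,0,0,0,0,0,1],[2,0,0,0,0,0,1],[2,0,0,0,0,0,1],[2,0,0,0,0,0,1]]])

```text
clock: 25.45
tcp_pos: [0.5476, -0.0712, 0.0106]
eef_rot: [0.0, 0.653, 0.757, -0.0]
ft_force: [-0.5, -3.4, 0.0]
width: 0.001
gripper_force: 2.0
```

```bash
python3 -c "from h import *;st()"
```

```text
t 25.45 P [ -3.1 -69.4  10.6] F [-1.  -3.3  0. ] w 0.001 gf 2.0361738879728364 q [-0.13  0.55  1.93 -0.    0.66 -0.28]
[[-0.002, 1.0, -0.0], [1.0, 0.002, -0.0], [-0.0, -0.0, -1.0]]
```

step_arm(increments=[[[1.5,0,-0.8,0,0,0,1],[1.5,0,0,0,0,0,1],[1,0,0,0,0,0,1],[0.5,0,0,0,0,0,1],[0,0,0,0,0,0,1]]])

```text
clock: 26.08
tcp_pos: [0.5471, -0.0674, 0.0114]
eef_rot: [0.0, 0.653, 0.757, -0.0]
ft_force: [-0.4, -11.3, -3.0]
width: -0.004
gripper_force: 5.3
```

```bash
python3 -c "from h import *;st()"
```

```text
t 26.07 P [ -3.1 -65.6  11.4] F [ -2.  -11.2  -3. ] w -0.004 gf 5.307889145478839 q [-0.12  0.54  1.94 -0.    0.66 -0.27]
[[-0.002, 1.0, 0.0], [1.0, 0.002, -0.001], [-0.001, 0.0, -1.0]]
```

step_arm(increments=[[[1,0,0,0,0,0,1],[0,0,0,0,0,0,1],[-10,0,0,0,0,0,1],[-10,0,-30,0,0,0,1],[-10,0,-60,0,0,0,1]]])

```text
clock: 26.7
tcp_pos: [0.5495, -0.0948, 0.1004]
eef_rot: [-0.002, 0.654, 0.757, -0.001]
ft_force: [1.1, -0.0, 0.3]
width: 0.0
gripper_force: 0.0
```

step_arm(increments=[[[0,0,-60,0,0,0,1],[0,0,-60,0,0,0,1],[0,0,-12,0,0,0,1],[0,0,0,0,0,0,1]]])

```text
clock: 27.2
tcp_pos: [0.5514, -0.095, 0.2338]
eef_rot: [0.0, 0.653, 0.757, 0.001]
ft_force: [-1.1, 0.1, -1.1]
width: -0.004
gripper_force: 0.0
```

```bash
python3 look.py
```

```text
t 27.2 P [ -2.8 -93.4 233.8] F [-1.   0.2 -1.1] w -0.004 gf 0.0 q [-0.17  0.25  1.77  0.    1.12 -0.32]
[[-0.002, 1.0, 0.001], [1.0, 0.002, 0.0], [0.0, 0.001, -1.0]]
red z hist (array([   0,    0,    0,    0,    0,    0,    0,    0,    0,    0,    0,
          5, 1735, 7989,  570,    0]), array([ 8, 10, 12, 14, 16, 18, 20, 22, 24, 26, 28, 30, 32, 34, 36, 38, 40]))
top 10299 z 34.8 [-0.4  0.5] [109.8 108.9] 0.09 [[-55.400001525878906, 54.79999923706055], [-55.29999923706055, -54.099998474121094], [54.599998474121094, -53.900001525878906], [54.400001525878906, 55.0]]
mid none 0
low none 0
at x=40: y from [ 38.7 -53.7  34.8] to [39.9 54.9 33.6]
at y=40: x from [-55.   39.9  33.6] to [54.  41.8 35. ]
at x=20: y from [ 21.6 -53.8  34.5] to [19.7 54.8 33.3]
at y=20: x from [-54.6  18.4  34.2] to [54.1 18.7 33.5]
at x=0: y from [ -1.3 -53.9  34.4] to [ 1.7 54.5 34.1]
at y=0: x from [-54.3   0.8  33.1] to [53.7 -0.1 33.8]
at x=-20: y from [-21.9 -53.9  34.2] to [-18.4  54.7  33.1]
at y=-20: x from [-55.1 -18.4  32.4] to [ 53.3 -18.3  34.2]
at x=-40: y from [-40.1 -53.8  35.1] to [-40.6  54.7  33.8]
at y=-40: x from [-54.8 -40.4  33.1] to [ 54.4 -40.3  33.4]
left fence inner y [[55.1, 64.3], [55.0, 64.3], [55.1, 64.3], [55.0, 64.3]]
far fence x [[54.6, 63.7], [54.7, 63.9], [54.8, 64.1]]
```

Top tile is flush and square and nothing protrudes. I'll check the lower tiles' near edges from a low view and press once more in +x.

step_arm(increments=[[[31,-41,0,0,0,0,1],[31,-41,0,0,0,0,1],[31,-41,0,0,0,0,1],[0,0,0,0,0,-0.1745,1],[0,0,20,0,0,-0.1745,1]]])

```text
clock: 27.88
tcp_pos: [0.4153, -0.0207, 0.2123]
eef_rot: [-0.0, 0.509, 0.861, -0.0]
ft_force: [0.2, 0.3, 0.3]
width: 0.004
gripper_force: 0.0
```

step_arm(increments=[[[0,0,20,0,0,-0.1745,1],[0,0,20,0,0,-0.1745,1],[0,0,20,0,0,-0.1745,1],[0,0,20,0,0,-0.1745,1],[0,0,20,0,0,-0.1745,1]]])

```text
clock: 28.5
tcp_pos: [0.4141, -0.0209, 0.1108]
eef_rot: [-0.002, 0.098, 0.995, 0.0]
ft_force: [0.4, -0.1, 0.4]
width: -0.0
gripper_force: 0.0
```

step_arm(increments=[[[0,0,25,0,0,-0.1745,1],[0,0,25,0,0,-0.1745,1],[0,0,0,0,0,0,1]]])

```text
clock: 28.88
tcp_pos: [0.4128, -0.0209, 0.0607]
eef_rot: [-0.004, -0.072, 0.997, 0.001]
ft_force: [0.1, -0.6, 0.4]
width: -0.001
gripper_force: 0.0
```

Run:
```python
from h import *
st()
im,dep,c=shot("wrist");P=(cloud(im,dep,c)-O)@RP*1000
hsv=cv2.cvtColor(im,cv2.COLOR_RGB2HSV)
red=(hsv[...,1]>100)&((hsv[...,0]<13)|(hsv[...,0]>170))&(dep>0)&(P[...,0]<-30)&(P[...,2]<40)
print(red.sum())
for y in range(-50,55,10):
    k=red&(abs(P[...,1]-y)<3);o=[]
    for lo,hi in((10,15),(15,18.5),(19,23),(23,27),(28,33)):
        q=P[k&(P[...,2]>lo)&(P[...,2]<hi)];o.append((round(float(np.median(q[:,0])),1),len(q)) if len(q) else None)
    print(y,o)
```

```text
t 28.88 P [-1.293e+02 -1.000e-01  6.070e+01] F [ 0.  -0.6  0.4] w -0.001 gf 0.0 q [-0.05  0.3   2.2   0.    0.64 -1.77]
[[-1.0, -0.0, -0.007], [-0.0, 1.0, 0.002], [0.007, 0.002, -1.0]]
214
-50 [None, None, None, None, None]
-40 [None, None, None, None, None]
-30 [None, None, None, None, None]
-20 [None, None, None, None, None]
-10 [None, None, None, None, None]
0 [None, None, (-55.9, 7), (-55.6, 33), (-55.4, 38)]
10 [None, None, None, None, None]
20 [None, None, None, None, None]
30 [None, None, None, None, None]
40 [None, None, None, None, None]
50 [None, None, None, None, None]
```

step_arm(increments=[[[0,0,40,0,0,0,1],[-20,0,8,0,0,0,1],[-20,0,1,0,0,0,1],[-8,0,1,0,0,0,1],[0,0,0,0,0,0,1]]])

```text
clock: 29.55
tcp_pos: [0.4636, -0.0141, 0.0137]
eef_rot: [0.0, -0.072, 0.997, -0.0]
ft_force: [0.1, -1.0, 0.6]
width: 0.001
gripper_force: 0.0
```

```bash
python3 -c "from h import *;st()"
```

```text
t 29.55 P [-78.   -0.8  13.7] F [-0.1 -1.   0.6] w 0.001 gf 0.0 q [-0.03  0.45  2.12  0.    0.57 -1.75]
[[-1.0, 0.0, 0.0], [0.0, 1.0, -0.0], [-0.0, -0.0, -1.0]]
```

step_arm(increments=[[[0,0,2,0,0,0,1],[-5,0,0,0,0,0,1],[-3,0,0,0,0,0,1],[-2,0,0,0,0,0,1],[0,0,0,0,0,0,1]]])

```text
clock: 30.18
tcp_pos: [0.4733, -0.0127, 0.0113]
eef_rot: [-0.0, -0.073, 0.997, 0.0]
ft_force: [-1.0, 0.2, 1.1]
width: -0.001
gripper_force: 0.2
```

```bash
python3 -c "from h import *;st()"
```

```text
t 30.18 P [-68.2  -0.7  11.3] F [-0.9  0.3  1.1] w -0.001 gf 0.20609940958820516 q [-0.03  0.47  2.1  -0.    0.57 -1.75]
[[-1.0, -0.001, -0.0], [-0.001, 1.0, 0.0], [0.0, 0.0, -1.0]]
```

step_arm(increments=[[[-2,0,0,0,0,0,1],[-2,0,0,0,0,0,1],[-2,0,0,0,0,0,1],[0,0,0,0,0,0,1]]])

```text
clock: 30.68
tcp_pos: [0.4736, -0.0121, 0.0105]
eef_rot: [-0.005, -0.073, 0.997, 0.0]
ft_force: [-15.4, -4.0, 11.7]
width: -0.003
gripper_force: 7.9
```

```bash
python3 -c "from h import *;st()"
```

```text
t 30.68 P [-67.9  -0.2  10.5] F [-15.8  -1.7  11.7] w -0.003 gf 7.891822988167405 q [-0.03  0.47  2.1  -0.    0.58 -1.74]
[[-1.0, -0.002, -0.011], [-0.002, 1.0, 0.001], [0.011, 0.001, -1.0]]
```

Seated: contact is stiff at the same x for y = −24, 0 and 25. Now to the catch tab.

step_arm(increments=[[[15,0,0,0,0,0,1],[0,0,-60,0,0,0,1],[0,25,-60,0,0,0,1],[0,25,-55,0,0,0,1],[0,25,-55,0,0,0,1]]])

```text
clock: 31.3
tcp_pos: [0.4533, 0.0599, 0.2411]
eef_rot: [0.001, -0.073, 0.997, 0.0]
ft_force: [1.2, 0.5, -0.1]
width: 0.001
gripper_force: 0.0
```

step_arm(increments=[[[-30,15,0,0,0,0,1],[-40,0,0,0,0,0,1],[-40,0,0,0,0,0,1],[0,0,0,0,0,0,1]]])

```text
clock: 31.8
tcp_pos: [0.5624, 0.0905, 0.2388]
eef_rot: [0.001, -0.073, 0.997, 0.0]
ft_force: [-1.2, -0.4, 1.0]
width: -0.001
gripper_force: 0.0
```

```bash
python3 -c "from h import *;st()"
```

```text
t 31.8 P [ 34.9  88.5 238.8] F [-1.2 -0.3  1. ] w -0.001 gf 0.0 q [ 0.16  0.26  1.75  0.    1.13 -1.56]
[[-1.0, -0.001, 0.002], [-0.001, 1.0, 0.0], [-0.002, 0.0, -1.0]]
```

step_arm(increments=[[[0,0,50,0,0,0,1],[0,0,32,0,0,0,1],[0,6,0,0,0,0,1],[0,5,0,0,0,0,1],[0,4,0,0,0,0,1]]])

```text
clock: 32.42
tcp_pos: [0.5589, 0.1054, 0.1589]
eef_rot: [0.001, -0.073, 0.997, -0.0]
ft_force: [-0.3, -2.4, 2.1]
width: -0.001
gripper_force: 1.2
```

```bash
python3 -c "from h import *;st()"
```

```text
t 32.42 P [ 33.5 103.8 158.9] F [-0.6 -2.3  2.1] w -0.001 gf 1.158671909943223 q [ 0.18  0.35  1.82 -0.    0.97 -1.53]
[[-1.0, -0.002, 0.003], [-0.002, 1.0, -0.0], [-0.003, -0.0, -1.0]]
```

step_arm(increments=[[[-2,6,1,0,0,0,1],[-1,6,2,0,0,0,1],[0,6,2.5,0,0,0,1],[0,6,3,0,0,0,1],[0,5,4,0,0,0,1]]])

```text
clock: 33.05
tcp_pos: [0.5571, 0.1347, 0.1445]
eef_rot: [0.0, -0.073, 0.997, 0.0]
ft_force: [0.1, -2.0, 5.8]
width: 0.004
gripper_force: 1.9
```

step_arm(increments=[[[0,5,5,0,0,0,1],[0,4,5,0,0,0,1],[0,3,6,0,0,0,1],[0,2,6,0,0,0,1]]])

```text
clock: 33.55
tcp_pos: [0.5548, 0.1479, 0.122]
eef_rot: [0.0, -0.073, 0.997, -0.0]
ft_force: [1.5, -1.8, 2.5]
width: -0.001
gripper_force: 1.7
```

```bash
python3 -c "from h import *;st()"
```

```text
t 33.55 P [ 35.7 146.4 122. ] F [ 1.2 -2.   2.5] w -0.001 gf 1.7436027032772472 q [ 0.26  0.4   1.84 -0.    0.9  -1.46]
[[-1.0, -0.001, 0.0], [-0.001, 1.0, -0.0], [-0.0, -0.0, -1.0]]
```

step_arm(increments=[[[0,0,2,0,0,0,1],[0,0,1,0,0,0,1]]])

```text
clock: 33.8
tcp_pos: [0.555, 0.148, 0.1213]
eef_rot: [0.0, -0.073, 0.997, 0.0]
ft_force: [-7.9, -1.5, 31.4]
width: 0.003
gripper_force: 15.7
```

Run:
```python
from h import *
st()
im,dep,c=shot("side");save("s5.png",im,(140,120,300,280),3.5)
```

```text
t 33.8 P [ 35.8 146.4 121.3] F [-8.  -0.4 31.4] w 0.003 gf 15.699051897972822 q [ 0.26  0.4   1.84  0.    0.9  -1.46]
[[-1.0, -0.001, 0.0], [-0.001, 1.0, 0.0], [-0.0, 0.0, -1.0]]
```

View pics/s5.png

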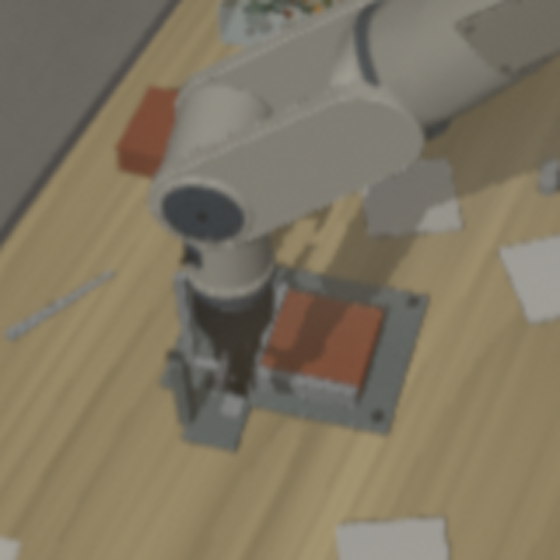

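Catch fully over: the tab hit its stop at 31 N, and the bar stands upright at (182,320) left of the lever; tiles still in the corner. Going up and over to the grip.

step_arm(increments=[[[0,0,-10,0,0,0,1],[0,0,-60,0,0,0,1],[0,0,-60,0,0,0,1],[0,0,-60,0,0,0,1],[0,0,-35,0,0,0,-1]]])

```text
clock: 34.48
tcp_pos: [0.5549, 0.1481, 0.3473]
eef_rot: [0.001, -0.073, 0.997, 0.0]
ft_force: [-0.0, -0.1, -0.9]
width: 0.192
gripper_force: 0.0
```

step_arm(increments=[[[-32,-49,0,0,0,0,-1],[-32,-49,0,0,0,0,-1],[-32,-48,0,0,0,0,-1],[0,0,0,0,0,0,-1],[0,0,0,0,0,0,-1]]])

```text
clock: 35.1
tcp_pos: [0.6704, 0.0175, 0.3434]
eef_rot: [-0.001, -0.073, 0.997, 0.0]
ft_force: [-0.7, -0.5, -0.2]
width: 1.001
gripper_force: 0.0
```

Run:
```python
from h import *
st()
im,dep,c=shot("top");P=(cloud(im,dep,c)-O)@RP*1000
m=(abs(P[...,0]-101)<25)&(abs(P[...,1]-119)<25)&(P[...,2]>200)&(P[...,2]<265);print("bar pts",m.sum(),np.median(P[m],0) if m.any() else"")
```

```text
t 35.1 P [131.1   0.7 343.4] F [-0.8 -0.4 -0.2] w 1.001 gf 0.0 q [ 0.02  0.35  1.39  0.    1.4  -1.69]
[[-1.0, -0.001, -0.002], [-0.001, 1.0, 0.001], [0.002, 0.001, -1.0]]
bar pts 30 [ 96.73053334 117.31407899 248.7974321 ]
```

step_arm(increments=[[[0,0,45,0,0,0,-1],[0,0,35,0,0,0,-1],[0,0,13,0,0,0,-1],[0,0,0,0,0,0,1],[0,0,0,0,0,0,1]]])

```text
clock: 35.78
tcp_pos: [0.6719, 0.0178, 0.2534]
eef_rot: [0.001, -0.073, 0.997, -0.0]
ft_force: [0.6, -0.2, 0.3]
width: 0.601
gripper_force: 0.0
```

step_arm(increments=[[[0,0,0,0,0,0,1],[0,0,0,0,0,0,1],[0,0,0,0,0,0,1]]])

```text
clock: 36.15
tcp_pos: [0.672, 0.018, 0.2536]
eef_rot: [0.002, -0.073, 0.997, 0.0]
ft_force: [-2.0, 2.3, 6.4]
width: 0.456
gripper_force: 60.7
```

```bash
python3 -c "from h import *;st()"
```

```text
t 36.15 P [132.8   0.9 253.6] F [-1.6  2.6  6.4] w 0.456 gf 60.74586510658264 q [ 0.02  0.41  1.5   0.    1.23 -1.69]
[[-1.0, -0.001, 0.003], [-0.001, 1.0, 0.0], [-0.003, 0.0, -1.0]]
```

```bash
python3 -c "
import numpy as np
p=np.radians(95.1)-np.linspace(0,1.66,21);x=115-200*np.cos(p);z=70+200*np.sin(p)
print(np.c_[-np.diff(x),-np.diff(z),x[1:],z[1:]].round(1).tolist())"
```

```text
[[16.6, -0.8, 116.2, 270.0], [16.6, 0.6, 99.6, 269.4], [16.5, 2.0, 83.1, 267.4], [16.3, 3.3, 66.9, 264.1], [15.9, 4.7, 51.0, 259.5], [15.5, 6.0, 35.5, 253.5], [14.9, 7.2, 20.5, 246.3], [14.3, 8.4, 6.2, 237.8], [13.5, 9.6, -7.3, 228.2], [12.7, 10.7, -20.0, 217.6], [11.8, 11.7, -31.8, 205.9], [10.8, 12.6, -42.5, 193.2], [9.7, 13.5, -52.2, 179.7], [8.5, 14.2, -60.7, 165.5], [7.3, 14.9, -68.0, 150.6], [6.1, 15.5, -74.1, 135.2], [4.8, 15.9, -78.8, 119.2], [3.4, 16.2, -82.3, 103.0], [2.1, 16.5, -84.3, 86.5], [0.7, 16.6, -85.0, 70.0]]
```

step_arm(increments=[[[16.6,0,-0.8,0,0,0,1],[16.6,0,0.6,0,0,0,1],[16.5,0,2,0,0,0,1],[16.3,0,3.3,0,0,0,1],[15.9,0,4.7,0,0,0,1]]])

```text
clock: 36.78
tcp_pos: [0.5909, 0.0059, 0.2438]
eef_rot: [0.002, -0.073, 0.997, 0.0]
ft_force: [0.6, 2.4, 4.5]
width: 0.454
gripper_force: 60.8
```

```bash
python3 -c "from h import *;st()"
```

```text
t 36.77 P [ 50.9   0.7 243.8] F [1.  2.3 4.5] w 0.454 gf 60.82226514816284 q [ 0.01  0.29  1.7   0.    1.15 -1.71]
[[-1.0, -0.001, 0.004], [-0.001, 1.0, 0.0], [-0.004, 0.0, -1.0]]
```

Tracking the arc well.

step_arm(increments=[[[15.5,0,6,0,0,0,1],[14.9,0,7.2,0,0,0,1],[14.3,0,8.4,0,0,0,1],[13.5,0,9.6,0,0,0,1],[12.7,0,10.7,0,0,0,1]]])

```text
clock: 37.4
tcp_pos: [0.52, -0.0046, 0.2012]
eef_rot: [0.001, -0.073, 0.997, 0.0]
ft_force: [0.1, 1.7, 3.1]
width: 0.457
gripper_force: 60.8
```

step_arm(increments=[[[11.8,0,11.7,0,0,0,1],[10.8,0,12.6,0,0,0,1],[9.7,0,13.5,0,0,0,1],[8.5,0,14.2,0,0,0,1],[7.3,0,14.9,0,0,0,1]]])

```text
clock: 38.02
tcp_pos: [0.4724, -0.0117, 0.1329]
eef_rot: [0.001, -0.073, 0.997, 0.0]
ft_force: [1.3, 2.7, 2.6]
width: 0.463
gripper_force: 60.7
```

```bash
python3 -c "from h import *;st()"
```

```text
t 38.02 P [-68.9   0.3 132.9] F [1.6 2.5 2.6] w 0.463 gf 60.68941354751587 q [-0.03  0.25  2.04  0.    0.85 -1.75]
[[-1.0, -0.001, 0.001], [-0.001, 1.0, 0.0], [-0.001, 0.0, -1.0]]
```

step_arm(increments=[[[6.1,0,15.5,0,0,0,1],[4.8,0,15.9,0,0,0,1],[3.4,0,16.2,0,0,0,1],[1.5,0,8,0,0,0,1],[0.6,0,8.5,0,0,0,1]]])

```text
clock: 38.65
tcp_pos: [0.4571, -0.0141, 0.0689]
eef_rot: [0.001, -0.073, 0.997, 0.0]
ft_force: [2.0, 4.3, 4.9]
width: 0.458
gripper_force: 60.7
```

step_arm(increments=[[[0.5,0,8,0,0,0,1],[0.2,0,6,0,0,0,1],[0,0,2.6,0,0,0,1],[0,0,0,0,0,0,1]]])

```text
clock: 39.15
tcp_pos: [0.4566, -0.0142, 0.0532]
eef_rot: [0.001, -0.073, 0.997, -0.0]
ft_force: [-0.6, 4.9, 19.8]
width: 0.457
gripper_force: 62.8
```

```bash
python3 -c "from h import *;st()"
```

```text
t 39.15 P [-85.    0.2  53.2] F [ 0.2  4.9 19.8] w 0.457 gf 62.84839868545532 q [-0.03  0.37  2.12  0.    0.65 -1.75]
[[-1.0, -0.001, 0.002], [-0.001, 1.0, -0.0], [-0.002, -0.0, -1.0]]
```

step_arm(increments=[[[0,0,1,0,0,0,1],[0,0,0,0,0,0,1],[0,0,0,0,0,0,1],[0,0,0,0,0,0,1],[0,0,0,0,0,0,1]]])

```text
clock: 39.78
tcp_pos: [0.4566, -0.0142, 0.0527]
eef_rot: [0.001, -0.073, 0.997, -0.0]
ft_force: [-2.1, 4.9, 24.2]
width: 0.459
gripper_force: 63.2
```

```bash
python3 -c "
from h import *
st();print(env.job_done())"
```

```text
t 39.77 P [-85.    0.2  52.7] F [-1.4  5.2 24.2] w 0.459 gf 63.217445611953735 q [-0.03  0.37  2.13  0.    0.65 -1.75]
[[-1.0, -0.001, 0.002], [-0.001, 1.0, -0.0], [-0.002, -0.0, -1.0]]
the job is handed in; nothing more can be done
None
```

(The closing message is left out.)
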